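# Hold a sprung contact probe square on the marked spot of a tilted ceramic coupon

### The arm

A 6-joint arm with a two-finger parallel gripper is mounted at the origin on the work surface. World frame = base frame: x ahead of the robot, y to its left, z up, the work surface at z = 0. Lengths are in m, angles in rad, forces in N, time in s.
With the tool pointing down it reaches from about 0.35 to 0.975 m from the base axis. Payload 4.9 kg.
Tool frame: the origin (TCP) lies at the very end of the fingers, on their centre line; the grasp point (between the pads) lies 19 mm behind it (env.grip_point_offset is the distance from the TCP to the grasp point, in m); z points along the fingers, y is the direction in which the jaws open and shut (so a half turn about z gives the same grasp; the last joint's range is limited). The gripper opens to 85 mm and grips with 20 to 120 N. Pads are 22 mm wide; open, the fingers measure 114 mm over their backs; the gripper's body (76 mm by 85 mm) begins 54 mm behind the grasp point. The pads swing forward as they close: fully open they stand 13 mm farther back than shut.
Start: joints at [1.008, 0.053, 1.613, -0, 1.476, -0.119], TCP at [0.268, 0.564, 0.196] pointing down, gripper open.
Joint ranges: [-3.01, 3.01], [-1.01, 2.22], [0.06, 2.58], [-1.02, 4.17], [0.09, 2.62], [-3.14, 3.14]. Speed limits (rad/s): [2.57, 2.57, 3.14, 3.14, 3.14, 3.14].

### API

Orientations are given as [roll, pitch, yaw] about the fixed x, y, z axes, in that order (R = Rz(yaw) Ry(pitch) Rx(roll)).
In Python, from rig import readout, optics, job, env gives the robot as it stands.
- The arm moves only by the tool move_arm, never from a script. Its argument "targets" is a list of rows, each an object with "claw": the finger opening in mm, from 0 to 85.4; "dp": the shift along the tool's x, y, z in mm, a list of three; "yaw": the turn about the tool's z in degrees. A call has 1 to 20 rows; each row shifts and turns the pose as measured when the row begins, along the tool's axes as they then stand; what a row does not reach is not made up. A row lasts 1/10 s, in which the tool goes at most 50 mm and 8.59 degrees, less where a joint would pass 70% of its speed; a pose out of reach is approached as far as the arm can. A call with a gripper value outside its range is refused whole. The fingers move at their own pace and stop on an object; the grip force is fixed at half the most. Time passes only in rows, so rows that do not move let the fingers close. It gives the time, the measured TCP pose, the force and the opening at its end, in the units of the state.
- readout.get_state(): the state, without advancing time (a new reading comes with each control period).
- optics.camera(name): name is "side" or "top" or "wrist"; returns the picture (420x560x3 uint8, red, green, blue); there is no depth.
- optics.camera_params(name): a dict with "fx", "fy", "cx", "cy" (pixels), "R" (3x3) and "t" (3): a world point X has camera coordinates R X + t. Camera axes: x right, y down, z forward; pixel columns grow to the right and rows downward; lengths in m; the calibration is good to about 2 mm. A picture is of the moment at which its call begins: read the wrist's pose just before it. camera_params takes no time and is no camera call; for the wrist camera it gives the pose at the moment of the call.
- job.close_job(): hands the job in, once; it reports no verdict.
Trained networks look in the newest picture that a camera, given by its name, has taken for a name from the list of things; names that differ only in an ending like _2 or _b are one class to them, and where a whole thing is asked for, a point or a joint stands for the part that bears it (a point fixed in the world has none). Each returns a list of dicts, best first, with "confidence" (0 to 1); they miss things now and then, are a little off and sometimes report something else, mostly with a low value. They report only what shows in the picture. A call takes as long as a camera call. They do not tell look-alikes from the thing itself.
- optics.cut_out(label, camera): "mask" (420x560 bool, what is visible of it) and "extent" ([left, top, width, height] in pixels, round what is visible of it).
The state is a dict: "time_s": time; "joints": joint angles; "qvel": joint speeds; "joint_efforts": joint torques, N m; "tcp_pos": TCP position; "tcp_rot": TCP orientation; "ft_force": force on the tool from outside, world axes, zero at the start; "torque": the same for the moment, N m; "opening": opening from 0.0 (shut) to 1.0 (fully open).
Only numpy, scipy, OpenCV 4.12 (cv2) and the standard library are available. Lean on these libraries where they do the work, as an engineer would, in place of code of your own. Each camera call takes 0.05 s, during which the arm holds its last target.

### The job

Lift the red hand probe out of its blue stand and hold its sprung tip inside the blue ring on the blue-marked white coupon, square to the coupon's sloping face, pressed in gently until the orange band on the tip's stem is about half hidden in the barrel; finish while still gripping and holding it there, steady. The coupons are brittle (about 10 N would crack one), so never push the tip hard against its stop, do not touch the orange-marked coupon, and leave the other things on the bench where they are.

Things in the scene. Friction and masses are not known exactly. Their poses are not given: they have to be found in the camera images.
- probe: loose hand probe, about 200 g, upright in its stand. Origin: centre of the shoulder's underside; +z up, away from the tip. Black collar 48 mm across, z 0 to 6 mm; red flat-sided grip block, 40 mm along x, 30 mm along y, z 6 to 66 mm (take it across the 30 mm, near z = 42); aluminium barrel 20 mm across, z 0 to -45; sprung round-ended stem, 8 mm across, down to z = -70 mm
- probe_tip (a point): the very end of the sprung tip; on the probe's axis, 70 mm below its origin when the spring is relaxed; moves along the probe's z as the tip is pushed in
- plunger (a joint): how far the sprung tip is pushed into the barrel (m): 0 relaxed, 0.012 against the stop (the 12 mm orange band next to the barrel then just hidden); about half is 0.006. The spring gives 0.4 N per mm, 4.8 N at the stop
- stand: fixed blue stand, 100 x 100 x 90 mm, origin under its centre: a top plate (z 80 to 90 mm, 96 mm square) on four corner posts, with a 25 mm hole in the middle. The probe's shoulder rests on the plate, its barrel and stem hang through the hole down to z = 20 mm; lift the probe straight up by more than 75 mm to clear
- table_blue: grey tilting table fixed to the bench, carrying the blue-marked coupon; origin under its centre, foot 110 x 112 mm, 118 mm over its side knobs, cheeks 56 mm high, tilt axis along y, 45 mm above the bench. The tilt is stiff and stays as set
- coupon_blue: white ceramic coupon with the blue ring, 70 x 70 x 8 mm, fixed on the 88 x 88 x 8 mm aluminium plate of its tilting table. Origin: centre of that plate, on the tilt axis; +z is the outward normal of the coupon's face (the face is z = 12 mm), leaning about 0.2 to 0.42 rad from vertical, roughly towards the robot. A small black clip (12 x 6 x 3 mm) is drawn at the middle of each y edge
- mark_blue (a point): centre of the blue ring (20 mm inside, 30 mm outside diameter, painted flat) on the face of the blue-marked coupon, at x = 12, y = -13, z = 12 mm in the coupon's frame; same axes as the coupon
- coupon_orange: the same kind of coupon and plate on the same kind of tilting table, with an orange ring: not to be touched
- dish: loose aluminium bowl, 100 mm across, 35 mm high; leave in place
- tub: loose clear tub, 120 x 85 x 50 mm; leave in place
- weight: loose brass weight, 40 mm across, 60 mm high; leave in place
- bottle: loose amber bottle, 56 mm across, 120 mm high; leave in place
- beaker: loose glass beaker, 70 mm across, 90 mm high; leave in place
- spatula: loose spatula lying on the bench, 200 mm long; leave in place
- jar: loose white jar, 60 mm across, 70 mm high; leave in place
There are look-alikes about, which are no part of the job. Several things look just like the stand: the one meant starts farthest from the robot's base.

How it is judged:
By the outcome, as a careful person would: the job done as asked, in the order asked, and still so for the second after the job is handed in, while the arm keeps its last pose, push and grip.
It also fails if it takes over 48 s, if anything falls off the work surface, if the arm or the gripper's body presses on something with over 40 N, if the wrist force passes 120 N, or if a joint passes its speed limit or range.

## Working session

There is one attempt and no reset: what is moved stays moved. The work goes in short steps, Python scripts to look and compute and a tool call to move; the robot and the scene stay as the last step left them, time stands still between calls to the robot, and variables do not carry over. Pictures are saved under pics/ and viewed, and the job is handed in when it is done.

Besides the shell and the picture viewer there is one more tool, called after "Emit:" by a JSON object that holds its "fn" and its "kwargs", one argument or row to a line. move_arm: Moves the arm, as the interface text tells. Its arguments: {"type":"object","properties":{"targets":{"type":"array","items":{"type":"object","properties":{"claw":{"type":"number"},"dp":{"type":"array","items":{"type":"number"}},"yaw":{"type":"number"}}}}},"required":["targets"]}

```bash
mkdir -p pics
python3 - <<'E'
from rig import readout, optics, job, env
import cv2
print(readout.get_state()); print([a for a in dir(env) if a[0]!='_'])
for n in ("side","top","wrist"):
    im=optics.camera(n); cv2.imwrite(f"pics/{n}0.png",im[:,:,::-1]); 
    p=optics.camera_params(n); print(n,p)
E
```

```text
{'time_s': 0.0, 'joints': array([ 1.00799306e+00,  5.33713879e-02,  1.61428488e+00, -3.83136835e-05,
        1.47600372e+00, -1.19007236e-01]), 'qvel': array([0.00012064, 0.00064218, 0.0016707 , 0.00123935, 0.00213322,
       0.00107491]), 'joint_efforts': array([ 8.84028141e-04, -3.93662488e+01, -3.70188761e+01,  5.49666015e-05,
        6.89848443e-03, -1.98596058e-05]), 'tcp_pos': array([0.26799787, 0.56385606, 0.19425954]), 'tcp_rot': array([-3.13953542e+00, -2.07582537e-04,  2.69780008e+00]), 'ft_force': array([ 0.13164141, -0.43653865, -0.20611483]), 'torque': array([-0.04180181,  0.01162086, -0.05891837]), 'opening': 0.9948930986111628}
['PlanningError', 'grip_point_offset']
side {'fx': 458.8173506288384, 'fy': 458.8173506288384, 'cx': 287.83579482828395, 'cy': 203.55271849281993, 'R': array([[ 0.81162071, -0.58410224,  0.00981868],
       [-0.32303692, -0.4627429 , -0.82553992],
       [ 0.48674324,  0.6668535 , -0.56425831]]), 't': array([-0.46085635,  0.2213218 ,  0.98845251])}
top {'fx': 544.6396697291927, 'fy': 544.6396697291927, 'cx': 276.3330824105466, 'cy': 209.80132779253555, 'R': array([[ 0.02636043, -0.99942499,  0.02132646],
       [-0.98595253, -0.02951312, -0.16439763],
       [ 0.16493252, -0.01669329, -0.98616358]]), 't': array([-0.06604176,  0.53295228,  1.57352593])}
wrist {'fx': 344.4984148731486, 'fy': 344.4984148731486, 'cx': 283.64741278530647, 'cy': 208.77717338737472, 'R': array([[ 4.29251890e-01,  9.03184778e-01, -2.68795297e-04],
       [ 8.65466168e-01, -4.11240420e-01,  2.86093741e-01],
       [ 2.58284973e-01, -1.23038912e-01, -9.58201596e-01]]), 't': array([-0.62444974, -0.03770371,  0.37846383])}
```

View pics/side0.png

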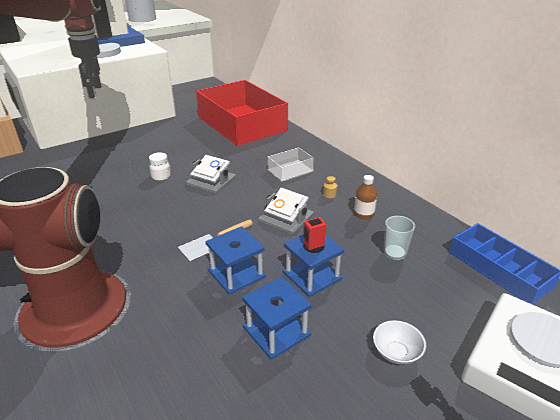

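View pics/top0.png

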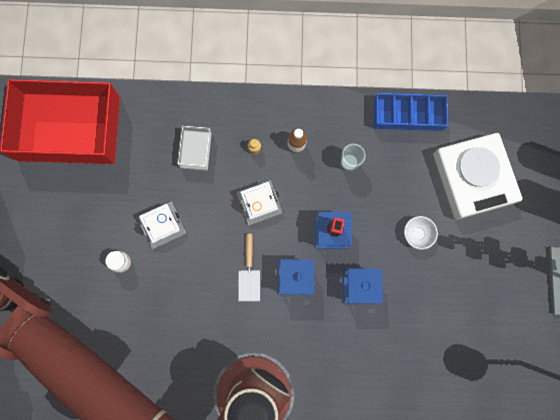

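View pics/wrist0.png

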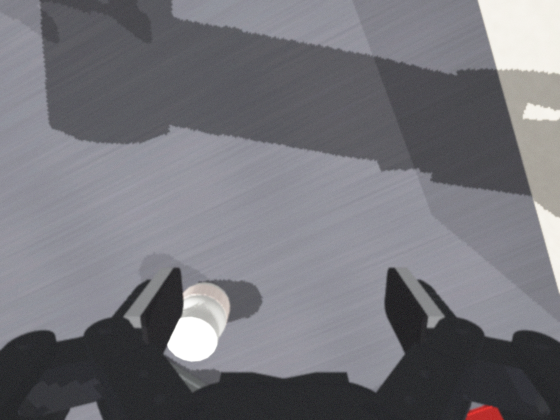

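```bash
cat > h.py <<'E'
from rig import readout, optics, job, env
import cv2, numpy as np
from scipy.optimize import least_squares
from scipy.spatial.transform import Rotation as Ro
def proj(p,X):
    X=np.atleast_2d(X); c=X@np.array(p['R']).T+p['t']
    return np.c_[p['fx']*c[:,0]/c[:,2]+p['cx'],p['fy']*c[:,1]/c[:,2]+p['cy']]
def ray(p,u,v):
    R=np.array(p['R']); d=R.T@np.array([(u-p['cx'])/p['fx'],(v-p['cy'])/p['fy'],1]); return -R.T@p['t'],d/np.linalg.norm(d)
def atz(p,u,v,z):
    o,d=ray(p,u,v); return o+d*(z-o[2])/d[2]
E
python3 - <<'E'
from h import *
import pickle
S={}
for c in ("top","side"):
    p=optics.camera_params(c)
    for l in ("probe","stand","coupon_blue","mark_blue"):
        r=optics.cut_out(l,c); S[c,l]=r
        for d in r[:4]:
            m=d['mask']; v,u=np.nonzero(m); print(c,l,round(d['confidence'],2),d['extent'],m.sum(),u.mean().round(1),v.mean().round(1), atz(p,u.mean(),v.mean(),{'probe':.13,'stand':.06}.get(l,.05)).round(3))
pickle.dump(S,open('S.pkl','wb'))
for c,box in (("top",(120,185,210,265)),("side",(175,140,255,200)),("top",(300,200,370,260)),("side",(270,205,355,300))):
    im=cv2.imread(f"pics/{c}0.png")[box[1]:box[3],box[0]:box[2]]
    k=6
    cv2.imwrite(f"pics/z{c}{box[0]}.png",cv2.resize(im,None,fx=k,fy=k,interpolation=cv2.INTER_CUBIC))
E
```

```text
top probe 0.74 [325.2, 219.1, 18.5, 13.2] 245 335.9 226.6 [ 0.478 -0.218  0.13 ]
top probe 0.6 [342.6, 143.0, 27.0, 28.1] 551 352.6 156.3 [ 0.682 -0.264  0.13 ]
top stand 0.98 [316.1, 213.2, 36.9, 34.8] 980 332.4 231.2 [ 0.474 -0.217  0.06 ]
top stand 0.8 [343.5, 266.0, 40.3, 38.1] 1346 362.7 285.1 [ 0.319 -0.306  0.06 ]
top stand 0.77 [280.4, 257.7, 34.4, 39.2] 1240 295.9 276.7 [ 0.338 -0.112  0.06 ]
top stand 0.27 [342.6, 142.9, 25.0, 27.9] 519 352.2 156.3 [ 0.702 -0.274  0.06 ]
top coupon_blue 0.97 [140.2, 202.4, 37.0, 36.7] 860 159.3 222.0 [0.487 0.292 0.05 ]
top mark_blue 0.64 [138.0, 203.8, 42.1, 38.6] 898 159.3 222.4 [0.486 0.292 0.05 ]
side probe 0.58 [303.7, 217.9, 20.7, 34.4] 688 313.6 234.7 [ 0.471 -0.228  0.13 ]
side stand 0.77 [205.5, 227.8, 59.0, 65.1] 2784 234.9 259.3 [ 0.329 -0.128  0.06 ]
side stand 0.72 [242.5, 276.7, 68.0, 84.8] 3623 275.8 316.9 [ 0.308 -0.32   0.06 ]
side stand 0.57 [283.4, 236.1, 63.7, 59.8] 2417 312.1 264.9 [ 0.459 -0.243  0.06 ]
side coupon_blue 0.98 [189.3, 157.5, 37.9, 23.1] 613 208.2 168.4 [0.477 0.285 0.05 ]
side coupon_blue 0.16 [372.7, 323.8, 53.2, 42.1] 1735 398.6 341.8 [ 0.466 -0.495  0.05 ]
```

View pics/ztop120.png

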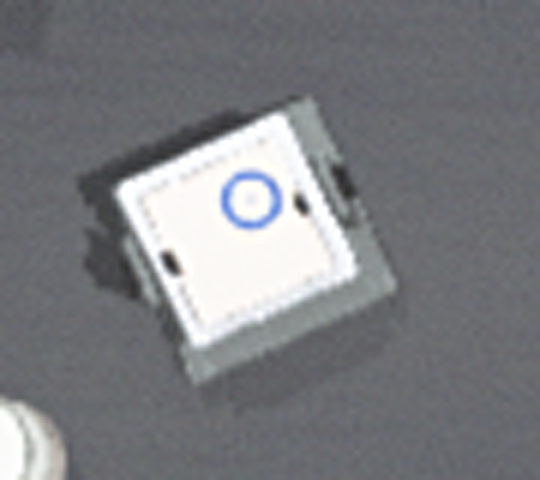

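View pics/zside175.png

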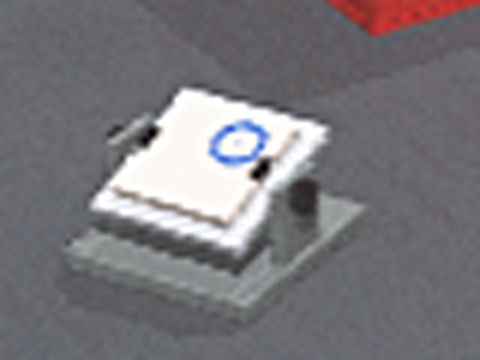

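View pics/ztop300.png

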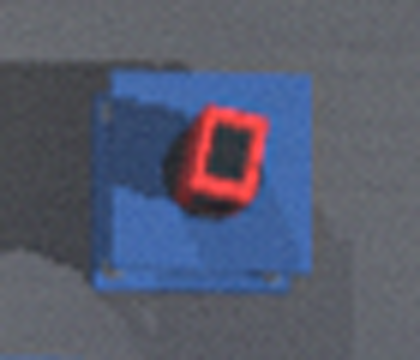

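View pics/zside270.png

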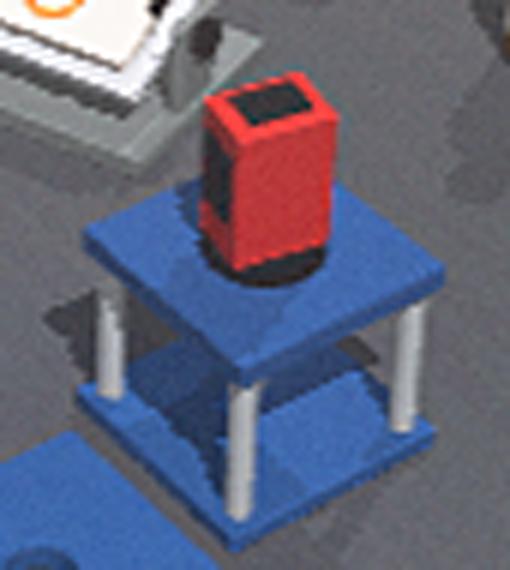

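Run:
```python
from h import *
s=readout.get_state(); p=optics.camera_params('wrist')
Rt=Ro.from_euler('xyz',s['tcp_rot']).as_matrix()
C=-p['R'].T@p['t']
print('cam in tool',(Rt.T@(C-s['tcp_pos'])).round(4)); print((p['R']@Rt).round(3))
T,S=optics.camera_params('top'),optics.camera_params('side')
def tri(a,b):
    o1,d1=ray(T,*a);o2,d2=ray(S,*b)
    A=np.c_[d1,-d2];k=np.linalg.lstsq(A,o2-o1,rcond=None)[0]
    x,y=o1+d1*k[0],o2+d2*k[1];return (x+y)/2,np.linalg.norm(x-y)
print('mark',tri((120+250/6-.4,185+200/6-.4),(175+239/6-.4,140+143/6-.4)))
print('clipR',tri((120+303/6-.4,185+205/6-.4),(175+260/6-.4,140+168/6-.4)))
print('clipL',tri((120+172/6-.4,185+263/6-.4),(175+147/6-.4,140+138/6-.4)))
print('probe top',tri((300+230/6-.4,200+152/6-.4),(270+270/6-.4,205+102/6-.4)))
# top face corners at z=.156
for z in [(210,105),(268,118),(255,200),(192,190)]: print(atz(T,300+z[0]/6-.4,200+z[1]/6-.4,.156))
```

```text
cam in tool [ 0.0722 -0.0002 -0.1787]
[[ 0.     1.    -0.001]
 [-0.958 -0.    -0.286]
 [-0.286  0.001  0.958]]
mark (array([0.49816088, 0.28458785, 0.06045039]), np.float64(0.0006853521208823833))
clipR (array([0.49645708, 0.25920801, 0.05855711]), np.float64(7.910213661068278e-05))
clipL (array([0.4659524 , 0.32146213, 0.05674666]), np.float64(0.0008102796714576499))
probe top (array([ 0.47857245, -0.21995192,  0.15714813]), np.float64(0.00012438907763812564))
[ 0.50037648 -0.2107327   0.156     ]
[ 0.49511152 -0.23755928  0.156     ]
[ 0.4569038  -0.23180221  0.156     ]
[ 0.4606824  -0.20280282  0.156     ]
```

Emit:
{"fn": "move_arm", "kwargs": {
  "targets": [
    {"dp": [-31, -36.4, -8], "claw": 85},
    {"dp": [-31, -36.4, -8], "claw": 85},
    {"dp": [-31, -36.4, -8], "claw": 85},
    {"dp": [-31, -36.4, -8], "claw": 85},
    {"dp": [-31, -36.4, -8], "claw": 85},
    {"dp": [-31, -36.4, -8], "claw": 85},
    {"dp": [-31, -36.4, -8], "claw": 85},
    {"dp": [-31, -36.4, -8], "claw": 85},
    {"dp": [-31, -36.4, -8], "claw": 85},
    {"dp": [-31, -36.4, -8], "claw": 85},
    {"dp": [-31, -36.4, -8], "claw": 85},
    {"dp": [-31, -36.4, -8], "claw": 85},
    {"dp": [-31, -36.4, -8], "claw": 85},
    {"dp": [-31, -36.4, -5], "claw": 85},
    {"dp": [-31, -36.4, 0], "claw": 85},
    {"dp": [-31, -36.4, 0], "claw": 85},
    {"dp": [-31, -36.4, 0], "claw": 85},
    {"dp": [0, 0, 0], "yaw": -7.8, "claw": 85},
    {"dp": [0, 0, 0], "yaw": -7.8, "claw": 85}
  ]
}}

```text
invalid input at $.targets[0]: expected keys claw, dp, yaw
```

Emit:
{"fn": "move_arm", "kwargs": {
  "targets": [
    {"dp": [-31, -36.4, -8], "claw": 85, "yaw": 0},
    {"dp": [-31, -36.4, -8], "claw": 85, "yaw": 0},
    {"dp": [-31, -36.4, -8], "claw": 85, "yaw": 0},
    {"dp": [-31, -36.4, -8], "claw": 85, "yaw": 0},
    {"dp": [-31, -36.4, -8], "claw": 85, "yaw": 0},
    {"dp": [-31, -36.4, -8], "claw": 85, "yaw": 0},
    {"dp": [-31, -36.4, -8], "claw": 85, "yaw": 0},
    {"dp": [-31, -36.4, -8], "claw": 85, "yaw": 0},
    {"dp": [-31, -36.4, -8], "claw": 85, "yaw": 0},
    {"dp": [-31, -36.4, -8], "claw": 85, "yaw": 0},
    {"dp": [-31, -36.4, -8], "claw": 85, "yaw": 0},
    {"dp": [-31, -36.4, -8], "claw": 85, "yaw": 0},
    {"dp": [-31, -36.4, -8], "claw": 85, "yaw": 0},
    {"dp": [-31, -36.4, -5], "claw": 85, "yaw": 0},
    {"dp": [-31, -36.4, 0], "claw": 85, "yaw": 0},
    {"dp": [-31, -36.4, 0], "claw": 85, "yaw": 0},
    {"dp": [-31, -36.4, 0], "claw": 85, "yaw": 0},
    {"dp": [0, 0, 0], "yaw": -7.8, "claw": 85},
    {"dp": [0, 0, 0], "yaw": -7.8, "claw": 85}
  ]
}}

```text
time_s: 2.45
tcp_pos: [0.4857, -0.2496, 0.3125]
tcp_rot: [-3.139, 0.015, 2.981]
ft_force: [0.3, 0.2, -0.3]
opening: 0.995
```

Run:
```python
from h import *
s=readout.get_state(); print(s['tcp_pos'],s['tcp_rot'],s['joints'],abs(s['qvel']).max())
im=optics.camera('wrist');p=optics.camera_params('wrist'); cv2.imwrite('pics/w1.png',im[:,:,::-1])
r=optics.cut_out('probe','wrist')
for d in r: print(d['confidence'],d['extent'])
# overlay predicted model
pr=np.array([.4785,-.2202,.09]); Rz=Ro.from_euler('z',-.17).as_matrix()
o=im[:,:,::-1].copy()
for z in (6,66):
    for z2,c in (((z),(0,255,0)),):
        P=np.array([[20,15,z],[20,-15,z],[-20,-15,z],[-20,15,z]])*1e-3
        cv2.polylines(o,[proj(p,P@Rz.T+pr).round().astype(int)],True,c,1)
cv2.imwrite('pics/w1o.png',o)
s=readout.get_state(); print(s['tcp_pos'],s['tcp_rot'])
```

```text
[ 0.48572797 -0.24956191  0.3125018 ] [-3.13856929  0.01466058  2.98143973] [-0.6130698  -0.18967178  1.6517957   0.003713    1.66496261 -2.02331511] 1.394692565111481
0.58 [289.3, 135.7, 38.4, 52.0]
[ 0.4856233  -0.24871409  0.31231211] [-3.13850903  0.0146092   2.97672224]
```

View pics/w1o.png

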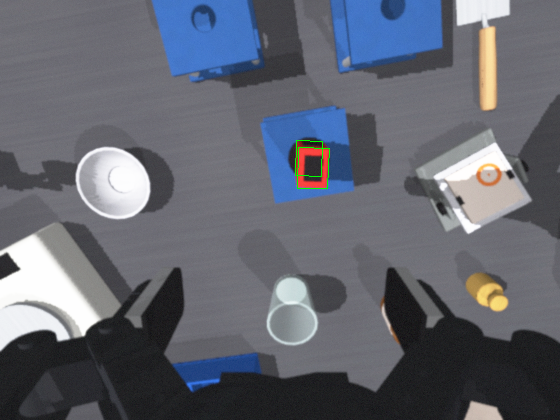

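Emit:
{"fn": "move_arm", "kwargs": {
  "targets": [
    {"dp": [11.7, 27, 20], "yaw": 0, "claw": 85},
    {"dp": [0, 0, 40], "yaw": 0, "claw": 85},
    {"dp": [0, 0, 30], "yaw": 0, "claw": 85},
    {"dp": [0, 0, 0], "yaw": 0, "claw": 85},
    {"dp": [0, 0, 0], "yaw": 0, "claw": 85}
  ]
}}

```text
time_s: 3.05
tcp_pos: [0.4809, -0.2187, 0.2234]
tcp_rot: [-3.137, 0.021, 2.964]
ft_force: [0.5, 0.3, 0.7]
opening: 0.995
```

```bash
cat >> h.py <<'E'
def wpic(name,pr=None,yaw=-.17):
    s=readout.get_state();p=optics.camera_params('wrist')
    im=optics.camera('wrist'); o=im[:,:,::-1].copy(); cv2.imwrite(f'pics/{name}.png',o)
    print(s['time_s'],s['tcp_pos'].round(4),s['tcp_rot'].round(4),'qv',abs(s['qvel']).max().round(3),s['opening'],s['ft_force'].round(2))
    if pr is not None:
        Rz=Ro.from_euler('z',yaw).as_matrix()
        for z in (6,66):
            P=np.array([[20,15,z],[20,-15,z],[-20,-15,z],[-20,15,z]])*1e-3
            cv2.polylines(o,[proj(p,P@Rz.T+pr).round().astype(int)],True,(0,255,0),1)
        cv2.imwrite(f'pics/{name}o.png',o)
    return s,p,o
E
python3 - <<'E'
from h import *
s,p,o=wpic('w2',np.array([.4785,-.2202,.09]))
print(s['joints'])
E
```

```text
3.05 [ 0.4809 -0.2187  0.2234] [-3.1367  0.021   2.9638] qv 0.028 0.9950531388734134 [0.46 0.3  0.72]
[-0.56989278 -0.21306926  1.81746944  0.00350843  1.51587541 -1.96302694]
```

View pics/w2o.png

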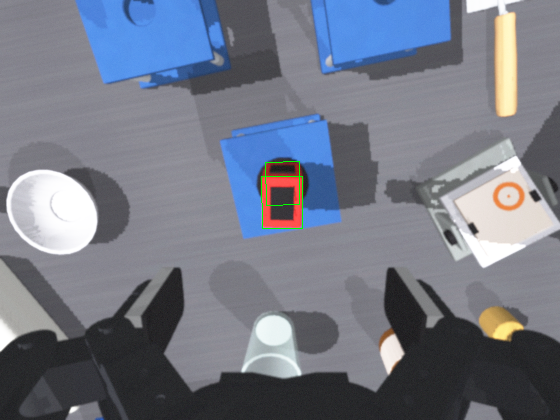

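Emit:
{"fn": "move_arm", "kwargs": {
  "targets": [
    {"dp": [4.5, -1.5, 30], "yaw": 0, "claw": 85},
    {"dp": [0, 0, 40], "yaw": 0, "claw": 85},
    {"dp": [0, 0, 30], "yaw": 0, "claw": 85},
    {"dp": [0, 0, 5], "yaw": 0, "claw": 85},
    {"dp": [0, 0, 0], "yaw": 0, "claw": 85}
  ]
}}

```text
time_s: 3.6
tcp_pos: [0.4858, -0.2251, 0.1295]
tcp_rot: [-3.129, 0.041, 2.96]
ft_force: [-0.2, 0.1, 0.6]
opening: 0.993
```

Run:
```python
from h import *
s,p,o=wpic('w3',np.array([.4785,-.2202,.09]))
```

```text
3.6 [ 0.4858 -0.2251  0.1295] [-3.1286  0.0408  2.9602] qv 0.01 0.9934320557273167 [-0.19  0.13  0.62]
```

View pics/w3o.png

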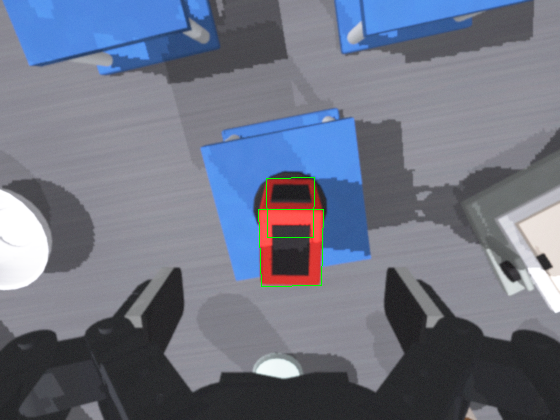

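Emit:
{"fn": "move_arm", "kwargs": {
  "targets": [
    {"dp": [7, 3.7, 9], "yaw": 0, "claw": 85},
    {"dp": [1, 0, 8], "yaw": 0, "claw": 85},
    {"dp": [0, 0, 0], "yaw": 0, "claw": 85}
  ]
}}

```text
time_s: 3.95
tcp_pos: [0.4819, -0.222, 0.1173]
tcp_rot: [-3.125, 0.05, 2.96]
ft_force: [0.6, -0.1, -0.7]
opening: 0.996
```

Run:
```python
from h import *
s,p,o=wpic('w4',np.array([.4785,-.2202,.09]))
R=Ro.from_euler('xyz',s['tcp_rot']).as_matrix(); print(R.round(4)); g=s['tcp_pos']-R[:,2]*env.grip_point_offset; print(g,R.T@(np.array([.4785,-.2202,.132])-g)); print(s['joints'])
```

```text
3.95 [ 0.4819 -0.222   0.1173] [-3.1249  0.05    2.96  ] qv 0.021 0.9959156880115895 [ 0.62 -0.1  -0.66]
[[-0.9823  0.1813  0.0461]
 [ 0.1803  0.9833 -0.0255]
 [-0.05   -0.0167 -0.9986]]
[ 0.48104807 -0.22149133  0.13599085] [0.00293529 0.00087427 0.00383494]
[-0.57414424 -0.15403026  1.94601256  0.00381113  1.29704557 -1.96391296]
```

Emit:
{"fn": "move_arm", "kwargs": {
  "targets": [
    {"dp": [3, 1, 4], "yaw": 0, "claw": 85},
    {"dp": [0, 0, 0], "yaw": 0, "claw": 15},
    {"dp": [0, 0, 0], "yaw": 0, "claw": 15},
    {"dp": [0, 0, 0], "yaw": 0, "claw": 15},
    {"dp": [0, 0, 0], "yaw": 0, "claw": 15},
    {"dp": [0, 0, 0], "yaw": 0, "claw": 15}
  ]
}}

```text
time_s: 4.6
tcp_pos: [0.4802, -0.2213, 0.115]
tcp_rot: [-3.123, 0.053, 2.96]
ft_force: [-0.4, -0.7, 0.0]
opening: 0.324
```

Run:
```python
from h import *
s,p,o=wpic('w5',np.array([.4785,-.2202,.09]))
print(s['joints'])
```

```text
4.6 [ 0.4802 -0.2213  0.115 ] [-3.1234  0.0529  2.96  ] qv 0.003 0.32431378455161247 [-0.36 -0.7   0.01]
[-0.57462865 -0.15892724  1.9544439   0.00352146  1.29026432 -1.96426854]
```

View pics/w5o.png

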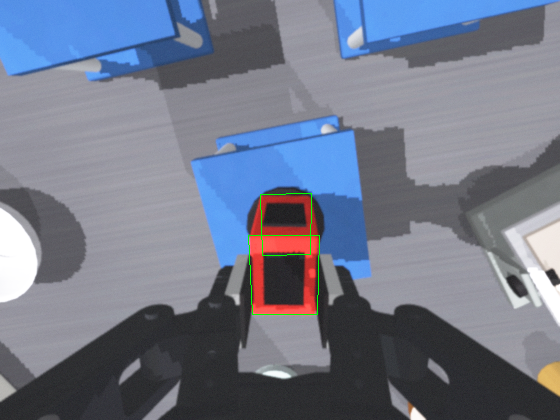

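Emit:
{"fn": "move_arm", "kwargs": {
  "targets": [
    {"dp": [-0.5, -0.2, -10], "yaw": 0, "claw": 15},
    {"dp": [-1.6, -0.5, -30], "yaw": 0, "claw": 15}
  ]
}}

```text
time_s: 4.85
tcp_pos: [0.4769, -0.2191, 0.1502]
tcp_rot: [-3.128, 0.043, 2.96]
ft_force: [0.8, -0.5, -2.6]
opening: 0.325
```

Run:
```python
from h import *
s,p,o=wpic('w6')
print(s['joints'])
im=optics.camera('side')[:,:,::-1]
cv2.imwrite('pics/s6.png',cv2.resize(im[160:320,230:400],None,fx=3.5,fy=3.5))
```

```text
4.85 [ 0.4769 -0.2191  0.1502] [-3.1277  0.0427  2.9598] qv 0.576 0.32514260147250384 [ 0.84 -0.48 -2.64]
[-0.57468929 -0.19267991  1.92293827  0.00359987  1.36657807 -1.96402231]
```

View pics/s6.png

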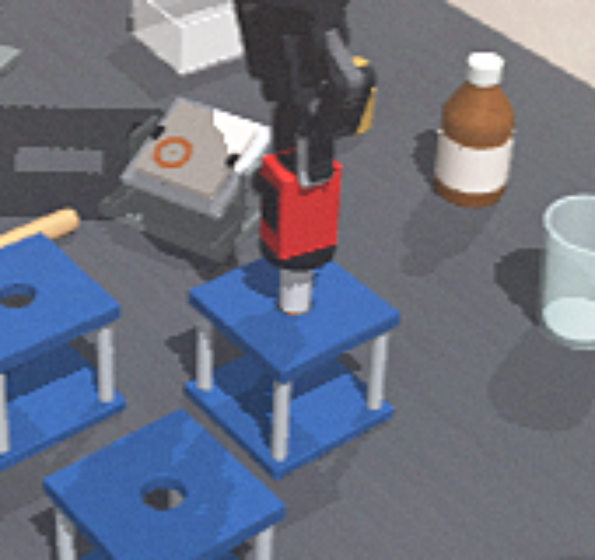

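Emit:
{"fn": "move_arm", "kwargs": {
  "targets": [
    {"dp": [-1.5, -0.6, -35], "yaw": 0, "claw": 15},
    {"dp": [-1.2, -0.5, -40], "yaw": 0, "claw": 15},
    {"dp": [0, 10, -40], "yaw": 0, "claw": 15},
    {"dp": [2.5, 44, -19], "yaw": 0, "claw": 15},
    {"dp": [2.5, 44, -19], "yaw": 0, "claw": 15},
    {"dp": [2.5, 44, -19], "yaw": 0, "claw": 15},
    {"dp": [2.5, 44, -19], "yaw": 0, "claw": 15},
    {"dp": [2.5, 44, -19], "yaw": 0, "claw": 15},
    {"dp": [2.5, 44, -19], "yaw": 0, "claw": 15},
    {"dp": [2.5, 44, -19], "yaw": 0, "claw": 15},
    {"dp": [2.5, 44, -19], "yaw": 0, "claw": 15},
    {"dp": [2.5, 44, -19], "yaw": 0, "claw": 15},
    {"dp": [2.5, 30, -19], "yaw": 0, "claw": 15},
    {"dp": [0, 0, -10], "yaw": 0, "claw": 15}
  ]
}}

```text
time_s: 6.35
tcp_pos: [0.5232, 0.236, 0.4598]
tcp_rot: [-3.126, 0.04, 2.955]
ft_force: [-0.7, -1.0, -1.7]
opening: 0.317
```

```bash
cat >> h.py <<'E'
RG=Ro.from_euler('xyz',[-3.1234,.0529,2.96]).as_matrix(); TG=np.array([.4802,-.2213,.115])
RREL=RG.T@Ro.from_euler('z',-.17).as_matrix(); PREL=RG.T@(np.array([.4785,-.2202,.09])-TG)
def st():
    s=readout.get_state(); R=Ro.from_euler('xyz',s['tcp_rot']).as_matrix(); Rp=R@RREL; op=s['tcp_pos']+R@PREL
    print('t',s['time_s'],'tcp',s['tcp_pos'].round(4),'toolz',R[:,2].round(4),'probez',Rp[:,2].round(4),'org',op.round(4),'tip',(op-.07*Rp[:,2]).round(4)); print('q',s['joints'].round(3),'qv',abs(s['qvel']).max().round(2),'F',s['ft_force'].round(2),'az',np.arctan2(s['tcp_pos'][1],s['tcp_pos'][0]).round(3),'r',np.hypot(*s['tcp_pos'][:2]).round(3),'tilt',np.hypot(*R[:2,2]).round(4),s['opening'])
    return s,R,Rp,op
E
python3 -c "
from h import *
st()"
```

```text
t 6.35 tcp [0.5232 0.236  0.4598] toolz [ 0.036  -0.0228 -0.9991] probez [ 0.0126 -0.0049  0.9999] org [0.5212 0.2372 0.4348] tip [0.5203 0.2376 0.3648]
q [ 0.312 -0.106  1.338 -0.034  1.883 -1.083] qv 0.18 F [-0.66 -1.   -1.74] az 0.424 r 0.574 tilt 0.0426 0.31683585155040217
```

Emit:
{"fn": "move_arm", "kwargs": {
  "targets": [
    {"dp": [-18, 14, -44], "yaw": 0, "claw": 15},
    {"dp": [-18, 14, -44], "yaw": 0, "claw": 15},
    {"dp": [-18, 14, -44], "yaw": 0, "claw": 15},
    {"dp": [-18, 14, -44], "yaw": 0, "claw": 15},
    {"dp": [-18, 14, -44], "yaw": 0, "claw": 15},
    {"dp": [-18, 14, -44], "yaw": 0, "claw": 15},
    {"dp": [-18, 14, -44], "yaw": 0, "claw": 15},
    {"dp": [0, 0, 0], "yaw": 0, "claw": 15}
  ]
}}

```text
time_s: 7.15
tcp_pos: [0.6326, 0.2984, 0.692]
tcp_rot: [-3.112, 0.017, 2.954]
ft_force: [1.9, 0.2, -3.7]
opening: 0.322
```

```bash
python3 -c "
from h import *
st()"
```

```text
t 7.15 tcp [0.6326 0.2984 0.692 ] toolz [ 0.0116 -0.0324 -0.9994] probez [0.0369 0.0046 0.9993] org [0.63   0.2994 0.6671] tip [0.6274 0.2991 0.5971]
q [ 0.35   0.606  0.064 -0.055  2.471 -1.076] qv 0.05 F [ 1.89  0.16 -3.66] az 0.441 r 0.699 tilt 0.0344 0.3224847738164838
```

Emit:
{"fn": "move_arm", "kwargs": {
  "targets": [
    {"dp": [-18, 14, -44], "yaw": 0, "claw": 15},
    {"dp": [-18, 14, -44], "yaw": 0, "claw": 15},
    {"dp": [0, 0, 0], "yaw": 0, "claw": 15}
  ]
}}

```text
time_s: 7.45
tcp_pos: [0.6222, 0.2954, 0.7148]
tcp_rot: [-3.137, 0.055, 2.952]
ft_force: [-1.2, -0.7, -2.3]
opening: 0.322
```

```bash
python3 -c "
from h import *
st()"
```

```text
t 7.45 tcp [0.6222 0.2954 0.7148] toolz [ 0.0527 -0.0143 -0.9985] probez [-0.0042 -0.0135  0.9999] org [0.6206 0.2968 0.6898] tip [0.6209 0.2978 0.6198]
q [ 0.35   0.579  0.055 -0.05   2.462 -1.071] qv 0.01 F [-1.24 -0.73 -2.25] az 0.443 r 0.689 tilt 0.0547 0.3216055767822655
```

Emit:
{"fn": "move_arm", "kwargs": {
  "targets": [
    {"dp": [-10, 4, -20], "yaw": 0, "claw": 15},
    {"dp": [0, 0, 0], "yaw": 0, "claw": 15}
  ]
}}

```text
time_s: 7.65
tcp_pos: [0.6181, 0.291, 0.7243]
tcp_rot: [3.136, 0.069, 2.952]
ft_force: [-0.6, -0.4, -2.0]
opening: 0.325
```

```bash
python3 -c "
from h import *
s=st()[0];print(s['joints'],s['joint_efforts'].round(1))"
```

```text
t 7.65 tcp [0.6181 0.291  0.7243] toolz [ 0.0685 -0.008  -0.9976] probez [-0.02   -0.0198  0.9996] org [0.6169 0.2926 0.6993] tip [0.6183 0.294  0.6293]
q [ 0.345  0.565  0.055 -0.049  2.459 -1.075] qv 0.02 F [-0.63 -0.37 -1.97] az 0.44 r 0.683 tilt 0.069 0.32473205693196894
[ 0.34547733  0.56513926  0.05496638 -0.04868423  2.4590799  -1.07453222] [ -0.3 -49.3 -31.2  -0.1  -0.3  -0. ]
```

Emit:
{"fn": "move_arm", "kwargs": {
  "targets": [
    {"dp": [28, 39, -5], "yaw": 0, "claw": 15},
    {"dp": [-10, 6, -25], "yaw": 0, "claw": 15},
    {"dp": [-10, 6, -25], "yaw": 0, "claw": 15},
    {"dp": [-10, 6, -25], "yaw": 0, "claw": 15},
    {"dp": [-10, 6, -25], "yaw": 0, "claw": 15},
    {"dp": [0, 0, 0], "yaw": 0, "claw": 15}
  ]
}}

```text
time_s: 8.25
tcp_pos: [0.5777, 0.3179, 0.7596]
tcp_rot: [3.098, 0.118, 2.948]
ft_force: [0.6, -0.3, -1.1]
opening: 0.32
```

```bash
python3 -c "
from h import *
s=st()[0]"
```

```text
t 8.25 tcp [0.5777 0.3179 0.7596] toolz [ 0.1243  0.0199 -0.992 ] probez [-0.0759 -0.0478  0.996 ] org [0.5779 0.3202 0.7346] tip [0.5832 0.3235 0.6649]
q [ 0.405  0.513  0.055 -0.048  2.451 -1.014] qv 0.01 F [ 0.56 -0.26 -1.09] az 0.503 r 0.659 tilt 0.1259 0.3196826734556715
```

Emit:
{"fn": "move_arm", "kwargs": {
  "targets": [
    {"dp": [-16, 8, -42], "yaw": 0, "claw": 15},
    {"dp": [-16, 8, -42], "yaw": 0, "claw": 15},
    {"dp": [-16, 8, -42], "yaw": 0, "claw": 15},
    {"dp": [-16, 8, -42], "yaw": 0, "claw": 15},
    {"dp": [-16, 8, -42], "yaw": 0, "claw": 15},
    {"dp": [0, 0, 0], "yaw": 0, "claw": 15}
  ]
}}

```text
time_s: 8.85
tcp_pos: [0.5355, 0.2781, 0.8256]
tcp_rot: [3.032, 0.205, 2.939]
ft_force: [0.3, 0.5, -1.1]
opening: 0.322
```

```bash
python3 -c "
from h import *
s=st()[0]"
```

```text
t 8.85 tcp [0.5355 0.2781 0.8256] toolz [ 0.2202  0.0667 -0.9732] probez [-0.1724 -0.0948  0.9805] org [0.5381 0.2816 0.8009] tip [0.5502 0.2882 0.7323]
q [ 0.364  0.408  0.055 -0.025  2.447 -1.036] qv 0.02 F [ 0.3   0.47 -1.13] az 0.479 r 0.603 tilt 0.2301 0.3220512807189315
```

Run:
```python
import cv2
a=cv2.imread('pics/top0.png')[198:250,132:190]; cv2.imwrite('pics/zt.png',cv2.resize(a,None,fx=11,fy=11,interpolation=cv2.INTER_LANCZOS4))
a=cv2.imread('pics/side0.png')[150:198,182:240]; cv2.imwrite('pics/zs.png',cv2.resize(a,None,fx=12,fy=12,interpolation=cv2.INTER_LANCZOS4))
```

```text
(no output)
```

View pics/zt.png

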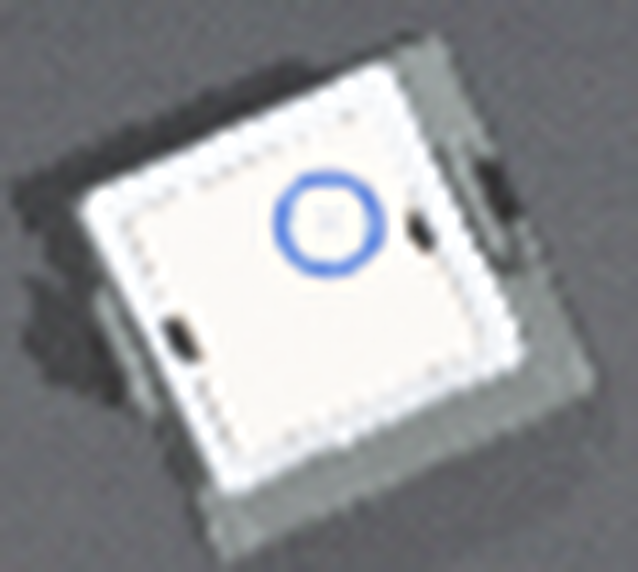

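View pics/zs.png

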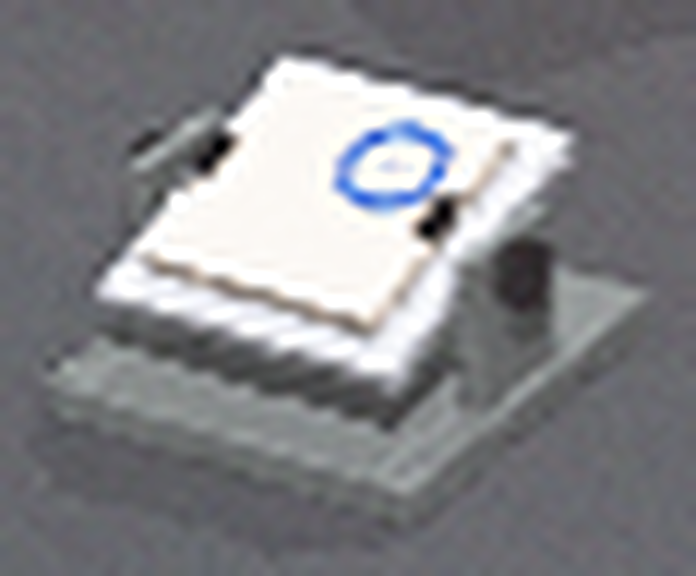

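```bash
cat > fit.py <<'E'
from h import *
T,S=optics.camera_params('top'),optics.camera_params('side')
def cv(z,k,o): return (np.array(z,float)+.5)/k-.5+o
top=[((82,203),(44,44,4)),((390,62),(44,-44,4)),((522,362),(-44,-44,4)),((230,490),(-44,44,4)),((329,223),(12,-13,12)),((128,212),(35,35,12)),((240,445),(-35,35,12)),((478,350),(-35,-35,12)),((182,341),(0,'c',14)),((421,231),(0,'-c',14))]
side=[((148,258),(-35,35,12)),((368,325),(-35,-35,12)),((508,145),(35,-35,12)),((100,290),(-44,44,4)),((395,385),(-44,-44,4)),((572,140),(44,-44,4)),((393,167),(12,-13,12)),((214,152),(0,'c',14)),((436,220),(0,'-c',14))]
def pose(x):
    c=np.cos(x[3]);return Ro.from_euler('z',x[2]).as_matrix()@Ro.from_euler('y',-x[3]).as_matrix(), np.array([x[0],x[1],.045])
def res(x):
    R,t=pose(x);o=[]
    for cam,L,k,off,d in ((T,top,11,(132,198),x[5:7]),(S,side,12,(182,150),x[7:9])):
        for z,P in L:
            P=[x[4]*1000 if q=='c' else -x[4]*1000 if q=='-c' else q for q in P]
            o.append(proj(cam,R@(np.array(P)*1e-3)+t)[0]+d-cv(z,k,off))
    return np.r_[np.ravel(o),x[5:]*.7]
if __name__=='__main__':
    r=least_squares(res,[.48,.29,.456,.3,.033,0,0,0,0],loss='soft_l1',f_scale=.5)
    print(r.x.round(4)); print(r.fun[:-4].reshape(-1,2).round(2))
    R,t=pose(r.x); print('mark',R@[.012,-.013,.012]+t,'n',R[:,2])
    J=r.jac; print('sd',np.sqrt(np.diag(np.linalg.inv(J.T@J)))*.4)
E
python3 fit.py
```

```text
[ 0.4859  0.292   0.4535  0.3284  0.0344 -0.0945 -0.015  -0.003   0.2967]
[[-0.07 -0.57]
 [-0.09  0.05]
 [ 0.46 -0.28]
 [-0.64  0.28]
 [ 0.12 -0.04]
 [-0.29  0.54]
 [-0.19  0.9 ]
 [ 0.29 -0.22]
 [ 0.1  -0.34]
 [ 0.25  0.06]
 [-0.73 -0.2 ]
 [-0.07  0.07]
 [ 0.65 -1.18]
 [ 0.02  0.27]
 [-0.72 -0.2 ]
 [-0.04 -0.26]
 [ 0.23  0.47]
 [ 0.12  0.23]
 [ 0.2   0.08]]
mark [0.49832387 0.28361571 0.06022939] n [-0.28996677 -0.14131719  0.94654568]
sd [0.00135326 0.00154938 0.00909649 0.02248447 0.00069658 0.51093391
 0.4459964  0.41428114 0.30595865]
```

Emit:
{"fn": "move_arm", "kwargs": {
  "targets": [
    {"dp": [-16, 9, -42], "yaw": 0, "claw": 15},
    {"dp": [-16, 9, -42], "yaw": 0, "claw": 15},
    {"dp": [0, 0, 0], "yaw": 0, "claw": 15}
  ]
}}

```text
time_s: 9.15
tcp_pos: [0.5169, 0.2648, 0.849]
tcp_rot: [3.006, 0.238, 2.934]
ft_force: [0.0, -1.1, -1.3]
opening: 0.322
```

```bash
cat >> h.py <<'E'
def goto(tip,s,R,Rp,op):
    d=np.array(tip)-(op-.07*Rp[:,2]); print('world d',d.round(4),'tool dp mm',(R.T@d*1000).round(1),'dist',np.linalg.norm(d).round(3))
N=np.array([-.290,-.1413,.9465]); M=np.array([.4983,.2836,.0602])
E
python3 -c "
from h import *
a=st(); goto(M+.3*N,*a); goto(M+.1*N,*a)"
```

```text
t 9.15 tcp [0.5169 0.2648 0.849 ] toolz [ 0.2566  0.0843 -0.9628] probez [-0.2091 -0.1125  0.9714] org [0.5204 0.2688 0.8245] tip [0.5351 0.2766 0.7565]
q [ 0.35   0.368  0.055 -0.014  2.445 -1.042] qv 0.01 F [ 0.05 -1.05 -1.26] az 0.473 r 0.581 tilt 0.2701 0.3217575143344462
world d [-0.1238 -0.0354 -0.4123] tool dp mm [ 207.9 -110.1  362.3] dist 0.432
world d [-0.0658 -0.0072 -0.6016] tool dp mm [203.1 -97.4 561.8] dist 0.605
```

Emit:
{"fn": "move_arm", "kwargs": {
  "targets": [
    {"dp": [23, -12, 40], "yaw": 0, "claw": 15},
    {"dp": [23, -12, 40], "yaw": 0, "claw": 15},
    {"dp": [23, -12, 40], "yaw": 0, "claw": 15},
    {"dp": [23, -12, 40], "yaw": 0, "claw": 15},
    {"dp": [23, -12, 40], "yaw": 0, "claw": 15},
    {"dp": [23, -12, 40], "yaw": 0, "claw": 15},
    {"dp": [23, -12, 40], "yaw": 0, "claw": 15},
    {"dp": [23, -12, 40], "yaw": 0, "claw": 15},
    {"dp": [0, 0, 0], "yaw": 0, "claw": 15}
  ]
}}

```text
time_s: 10.05
tcp_pos: [0.4266, 0.2415, 0.5172]
tcp_rot: [3.0, 0.246, 2.934]
ft_force: [1.3, 0.8, -4.6]
opening: 0.324
```

```bash
python3 -c "
from h import *
a=st(); goto(M+.3*N,*a); goto(M+.1*N,*a)"
```

```text
t 10.05 tcp [0.4266 0.2415 0.5172] toolz [ 0.2651  0.0882 -0.9602] probez [-0.2176 -0.1164  0.9691] org [0.4304 0.2455 0.4927] tip [0.4456 0.2537 0.4249]
q [ 0.373 -0.455  1.542 -0.015  1.771 -1.013] qv 0.22 F [ 1.31  0.8  -4.56] az 0.515 r 0.49 tilt 0.2794 0.3244176699134606
world d [-0.0343 -0.0125 -0.0807] tool dp mm [ 49.7 -29.1  67.3] dist 0.089
world d [ 0.0237  0.0158 -0.27  ] tool dp mm [ 46.5 -17.5 267. ] dist 0.272
```

Emit:
{"fn": "move_arm", "kwargs": {
  "targets": [
    {"dp": [8, -3, 44], "yaw": 0, "claw": 15},
    {"dp": [8, -3, 44], "yaw": 0, "claw": 15},
    {"dp": [8, -3, 44], "yaw": 0, "claw": 15},
    {"dp": [8, -3, 44], "yaw": 0, "claw": 15},
    {"dp": [8, -3, 44], "yaw": 0, "claw": 15},
    {"dp": [0, 0, 0], "yaw": 0, "claw": 15}
  ]
}}

```text
time_s: 10.65
tcp_pos: [0.4588, 0.2597, 0.3255]
tcp_rot: [2.977, 0.279, 2.928]
ft_force: [-1.0, 0.5, -3.0]
opening: 0.324
```

```bash
python3 -c "
from h import *
a=st(); goto(M+.1*N,*a); wpic('w7')
for c in ('side','top'): cv2.imwrite(f'pics/{c}7.png',optics.camera(c)[:,:,::-1])"
```

```text
t 10.65 tcp [0.4588 0.2597 0.3255] toolz [ 0.3004  0.1022 -0.9483] probez [-0.2533 -0.1305  0.9586] org [0.4634 0.2641 0.3012] tip [0.4812 0.2732 0.2341]
q [ 0.385 -0.474  1.877 -0.018  1.415 -0.996] qv 0.21 F [-1.    0.45 -3.  ] az 0.515 r 0.527 tilt 0.3173 0.324257828609866
world d [-0.0119 -0.0037 -0.0793] tool dp mm [ 32.2 -18.1  71.2] dist 0.08
10.65 [0.4588 0.2597 0.3255] [2.9773 0.2792 2.928 ] qv 0.211 0.324257828609866 [-1.    0.45 -3.  ]
```

View pics/w7.png

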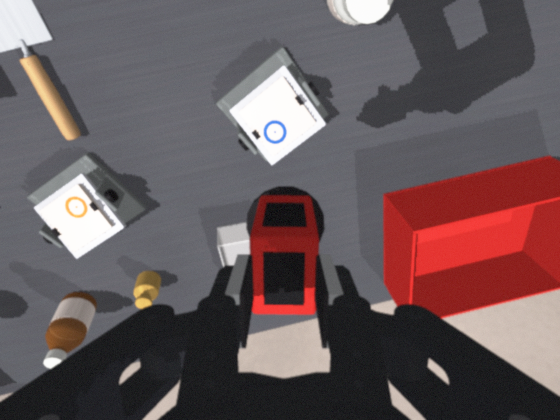

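View pics/side7.png

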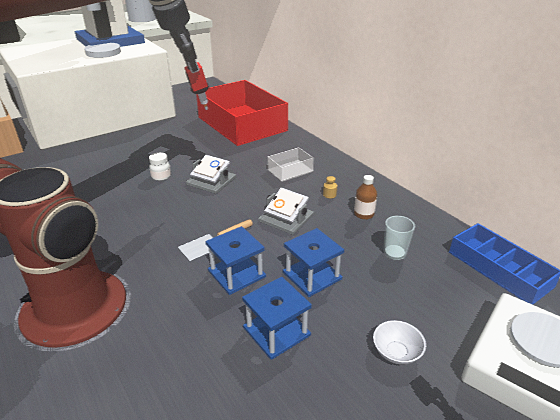

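Emit:
{"fn": "move_arm", "kwargs": {
  "targets": [
    {"dp": [10, -6, 33], "yaw": 0, "claw": 15},
    {"dp": [10, -6, 33], "yaw": 0, "claw": 15},
    {"dp": [8, -4, 30], "yaw": 0, "claw": 15},
    {"dp": [0, 0, 0], "yaw": 0, "claw": 15},
    {"dp": [0, 0, 0], "yaw": 0, "claw": 15}
  ]
}}

```text
time_s: 11.3
tcp_pos: [0.4783, 0.2671, 0.2704]
tcp_rot: [2.938, 0.334, 2.916]
ft_force: [-0.7, -0.5, -0.9]
opening: 0.323
```

```bash
python3 -c "
from h import *
a=st(); goto(M+.06*N,*a); wpic('w8')
im=cv2.imread('pics/w8.png'); cv2.imwrite('pics/w8z.png',cv2.resize(im[60:260,180:380],None,fx=3,fy=3,interpolation=cv2.INTER_CUBIC))
for c in ('side','top'): cv2.imwrite(f'pics/{c}8.png',optics.camera(c)[:,:,::-1])
im=cv2.imread('pics/side8.png'); cv2.imwrite('pics/s8z.png',cv2.resize(im[70:200,140:270],None,fx=4.5,fy=4.5,interpolation=cv2.INTER_CUBIC))
im=cv2.imread('pics/top8.png'); cv2.imwrite('pics/t8z.png',cv2.resize(im[170:280,110:240],None,fx=4.5,fy=4.5,interpolation=cv2.INTER_CUBIC))
"
```

```text
t 11.3 tcp [0.4783 0.2671 0.2704] toolz [ 0.3584  0.1251 -0.9251] probez [-0.312  -0.1537  0.9376] org [0.4845 0.2721 0.2466] tip [0.5063 0.2828 0.181 ]
q [ 0.384 -0.464  1.972 -0.019  1.245 -0.993] qv 0.03 F [-0.66 -0.49 -0.93] az 0.509 r 0.548 tilt 0.3797 0.32333198347838554
world d [-0.0254 -0.0077 -0.064 ] tool dp mm [ 42.8 -23.6  49.1] dist 0.069
11.3 [0.4783 0.2671 0.2704] [2.938  0.3343 2.9158] qv 0.027 0.32333198347838554 [-0.66 -0.49 -0.93]
```

View pics/w8.png

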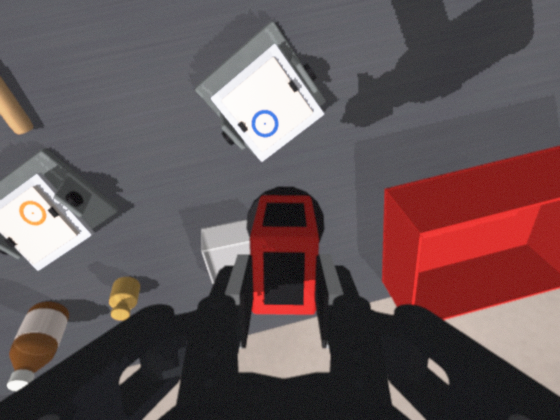

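View pics/s8z.png

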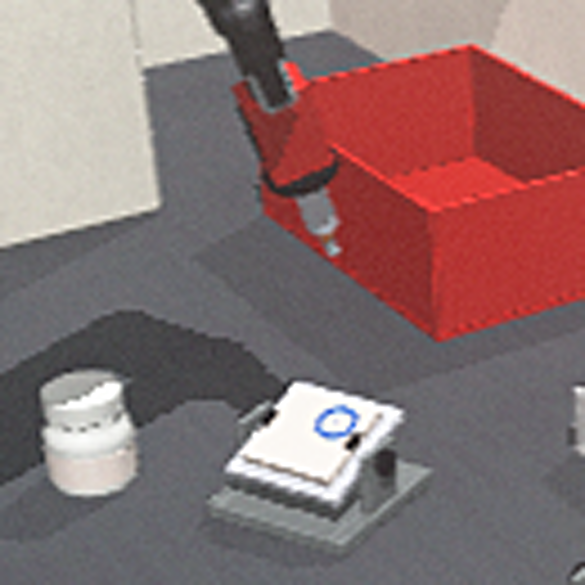

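View pics/t8z.png

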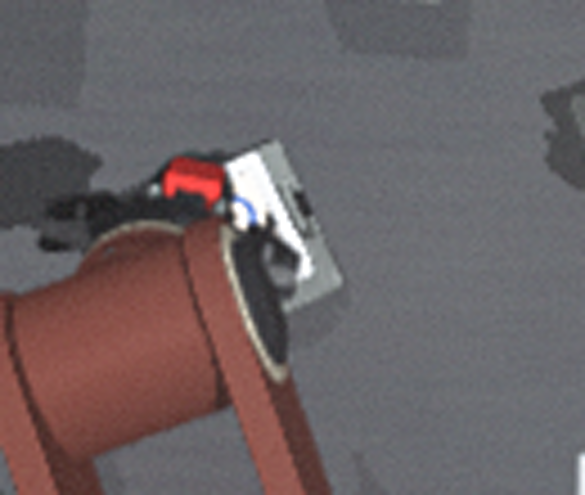

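Emit:
{"fn": "move_arm", "kwargs": {
  "targets": [
    {"dp": [0, 0, -25], "yaw": 0, "claw": 15},
    {"dp": [0, 0, 0], "yaw": 0, "claw": 15},
    {"dp": [0, 0, -25], "yaw": 0, "claw": 15},
    {"dp": [0, 0, 0], "yaw": 0, "claw": 15}
  ]
}}

```text
time_s: 11.85
tcp_pos: [0.4612, 0.2612, 0.322]
tcp_rot: [2.934, 0.339, 2.915]
ft_force: [1.1, 0.7, -0.4]
opening: 0.323
```

```bash
python3 -c "
from h import *
a=st(); goto(M+.06*N,*a)
"
```

```text
t 11.85 tcp [0.4612 0.2612 0.322 ] toolz [ 0.3636  0.1273 -0.9228] probez [-0.3172 -0.1559  0.9354] org [0.4675 0.2662 0.2982] tip [0.4897 0.2771 0.2327]
q [ 0.386 -0.523  1.929 -0.02   1.34  -0.992] qv 0.09 F [ 1.12  0.67 -0.38] az 0.515 r 0.53 tilt 0.3852 0.3228557935304029
world d [-0.0088 -0.002  -0.1157] tool dp mm [ 46.2 -25.8 103.3] dist 0.116
```

Emit:
{"fn": "move_arm", "kwargs": {
  "targets": [
    {"dp": [0, 0, -45], "yaw": 0, "claw": 15},
    {"dp": [0, 0, -45], "yaw": 0, "claw": 15},
    {"dp": [0, 0, -45], "yaw": 0, "claw": 15}
  ]
}}

```text
time_s: 12.15
tcp_pos: [0.4104, 0.2429, 0.4339]
tcp_rot: [2.949, 0.32, 2.918]
ft_force: [1.1, 0.4, -2.1]
opening: 0.322
```

```bash
python3 -c "
from h import *
a=st(); goto(M+.06*N,*a)
"
```

```text
t 12.15 tcp [0.4104 0.2429 0.4339] toolz [ 0.3433  0.1186 -0.9317] probez [-0.2966 -0.1472  0.9436] org [0.4161 0.2477 0.41  ] tip [0.4369 0.258  0.3439]
q [ 0.393 -0.608  1.795 -0.022  1.584 -0.99 ] qv 0.77 F [ 1.08  0.39 -2.06] az 0.534 r 0.477 tilt 0.3632 0.32176022667664533
world d [ 0.044   0.0171 -0.2269] tool dp mm [ 34.2 -17.7 228.6] dist 0.232
```

Emit:
{"fn": "move_arm", "kwargs": {
  "targets": [
    {"dp": [0, 0, 0], "yaw": 0, "claw": 15},
    {"dp": [0, 0, 0], "yaw": 0, "claw": 15}
  ]
}}

```text
time_s: 12.35
tcp_pos: [0.4115, 0.2435, 0.4411]
tcp_rot: [2.941, 0.33, 2.916]
ft_force: [-0.1, 0.4, -2.2]
opening: 0.32
```

```bash
python3 -c "
from h import *
a=st(); goto(M+.06*N,*a)
"
```

```text
t 12.35 tcp [0.4115 0.2435 0.4411] toolz [ 0.3542  0.1233 -0.927 ] probez [-0.3077 -0.1519  0.9393] org [0.4175 0.2484 0.4173] tip [0.439  0.2591 0.3515]
q [ 0.393 -0.611  1.787 -0.022  1.582 -0.99 ] qv 0.05 F [-0.1   0.44 -2.18] az 0.534 r 0.478 tilt 0.375 0.31977079244625134
world d [ 0.0419  0.0161 -0.2346] tool dp mm [ 40.9 -22.1 234.2] dist 0.239
```

Emit:
{"fn": "move_arm", "kwargs": {
  "targets": [
    {"dp": [34, -23, -17], "yaw": 0, "claw": 15},
    {"dp": [34, -23, -17], "yaw": 0, "claw": 15},
    {"dp": [34, -23, -17], "yaw": 0, "claw": 15},
    {"dp": [0, 0, 0], "yaw": 0, "claw": 15}
  ]
}}

```text
time_s: 12.75
tcp_pos: [0.2875, 0.1911, 0.4331]
tcp_rot: [2.95, 0.318, 2.919]
ft_force: [0.4, -0.5, -0.6]
opening: 0.323
```

```bash
python3 -c "
from h import *
a=st(); goto(M+.06*N,*a)
"
```

```text
t 12.75 tcp [0.2875 0.1911 0.4331] toolz [ 0.3419  0.1178 -0.9323] probez [-0.2952 -0.1464  0.9441] org [0.2932 0.1959 0.4092] tip [0.3139 0.2061 0.3431]
q [ 0.389 -0.942  1.961 -0.021  1.753 -0.997] qv 0.09 F [ 0.43 -0.45 -0.59] az 0.587 r 0.345 tilt 0.3616 0.32276979033173114
world d [ 0.167   0.069  -0.2261] tool dp mm [-69.4  52.6 276. ] dist 0.289
```

Emit:
{"fn": "move_arm", "kwargs": {
  "targets": [
    {"dp": [30, -20, -15], "yaw": 0, "claw": 15},
    {"dp": [30, -20, -15], "yaw": 0, "claw": 15},
    {"dp": [0, 0, 0], "yaw": 0, "claw": 15}
  ]
}}

```text
time_s: 13.05
tcp_pos: [0.2367, 0.1839, 0.4418]
tcp_rot: [2.979, 0.295, 2.922]
ft_force: [-0.1, -1.6, -1.3]
opening: 0.323
```

```bash
python3 -c "
from h import *
a=st(); goto(M+.06*N,*a)
"
```

```text
t 13.05 tcp [0.2367 0.1839 0.4418] toolz [ 0.3153  0.095  -0.9442] probez [-0.2685 -0.1236  0.9553] org [0.2418 0.1881 0.4176] tip [0.2606 0.1968 0.3508]
q [ 0.474 -1.008  1.963 -0.062  1.856 -0.928] qv 0.07 F [-0.09 -1.56 -1.28] az 0.66 r 0.3 tilt 0.3293 0.3227070897344477
world d [ 0.2203  0.0784 -0.2338] tool dp mm [-121.4   77.5  297.6] dist 0.331
```

Emit:
{"fn": "move_arm", "kwargs": {
  "targets": [
    {"dp": [22, -18, -10], "yaw": 0, "claw": 15},
    {"dp": [0, 0, 0], "yaw": 0, "claw": 15}
  ]
}}

```text
time_s: 13.25
tcp_pos: [0.2228, 0.1849, 0.4469]
tcp_rot: [2.997, 0.284, 2.925]
ft_force: [0.2, 0.4, -1.0]
opening: 0.321
```

```bash
python3 -c "
from h import *
a=st(); goto(M+.06*N,*a);goto(M+.2*N,*a)
"
```

```text
t 13.25 tcp [0.2228 0.1849 0.4469] toolz [ 0.3018  0.0814 -0.9499] probez [-0.2549 -0.1099  0.9607] org [0.2275 0.1888 0.4226] tip [0.2453 0.1965 0.3553]
q [ 0.523 -1.006  1.95  -0.085  1.888 -0.891] qv 0.08 F [ 0.2   0.36 -1.  ] az 0.693 r 0.29 tilt 0.3126 0.3206321071516017
world d [ 0.2356  0.0787 -0.2383] tool dp mm [-137.8   84.5  303.9] dist 0.344
world d [ 0.195   0.0589 -0.1058] tool dp mm [-140.9   76.5  164.1] dist 0.229
```

Emit:
{"fn": "move_arm", "kwargs": {
  "targets": [
    {"dp": [-22, 12, 32], "yaw": 0, "claw": 15},
    {"dp": [-22, 12, 35], "yaw": 0, "claw": 15},
    {"dp": [-22, 12, 36], "yaw": 0, "claw": 15},
    {"dp": [-22, 12, 36], "yaw": 0, "claw": 15},
    {"dp": [-20, 12, 36], "yaw": 0, "claw": 15},
    {"dp": [-18, 12, 36], "yaw": 0, "claw": 15},
    {"dp": [0, 0, 0], "yaw": 0, "claw": 15}
  ]
}}

```text
time_s: 13.95
tcp_pos: [0.4297, 0.2458, 0.2716]
tcp_rot: [3.0, 0.278, 2.924]
ft_force: [-0.8, -1.3, -2.2]
opening: 0.325
```

```bash
python3 -c "
from h import *
a=st(); goto(M+.06*N,*a)
"
```

```text
t 13.95 tcp [0.4297 0.2458 0.2716] toolz [ 0.2959  0.079  -0.9519] probez [-0.249  -0.1075  0.9625] org [0.4343 0.2496 0.2473] tip [0.4517 0.2572 0.1799]
q [ 0.396 -0.545  2.01  -0.042  1.368 -0.976] qv 0.03 F [-0.78 -1.31 -2.22] az 0.52 r 0.495 tilt 0.3063 0.3249959555778338
world d [ 0.0292  0.018  -0.0629] tool dp mm [-6.4 14.1 69.9] dist 0.072
```

```bash
python3 -c "
from h import *
import pickle
s,p,o=wpic('w9'); pickle.dump(p,open('p9.pkl','wb'))
R=Ro.from_euler('z',.4535).as_matrix()@Ro.from_euler('y',-.3284).as_matrix(); t=np.array([.4859,.292,.045])
u=proj(p,M)[0]; print(u)
x0,y0=max(0,int(u[0])-70),max(0,int(u[1])-70)
print(x0,y0)
z=cv2.resize(o[y0:y0+140,x0:x0+140],None,fx=4,fy=4,interpolation=cv2.INTER_CUBIC); cv2.imwrite('pics/w9z.png',z)
for P in ([[44,44,4],[44,-44,4],[-44,-44,4],[-44,44,4]],[[35,35,12],[35,-35,12],[-35,-35,12],[-35,35,12]],[[12+12.5*np.cos(a),-13+12.5*np.sin(a),12] for a in np.arange(0,6.28,.3)]):
    q=proj(p,np.array(P)*1e-3@R.T+t); cv2.polylines(z,[(((q-[x0,y0]+.5)*4-.5)).round().astype(int)],True,(0,200,0),1)
cv2.imwrite('pics/w9zo.png',z)
"
```

```text
13.95 [0.4297 0.2458 0.2716] [3.0002 0.2783 2.9242] qv 0.03 0.3249959555778338 [-0.78 -1.31 -2.22]
[300.64492738 168.24573029]
230 98
```

View pics/w9zo.png

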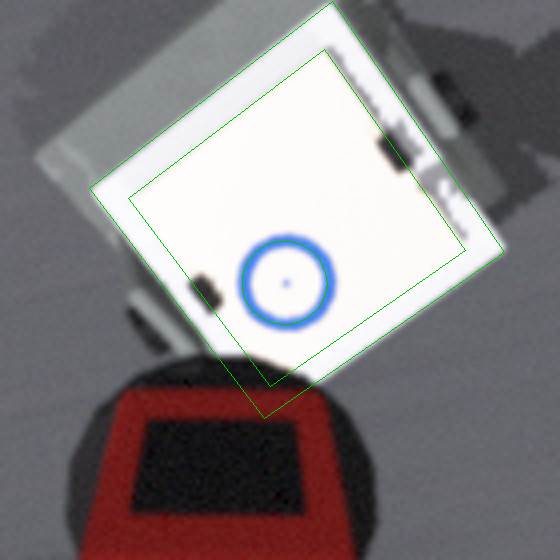

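View pics/w9z.png

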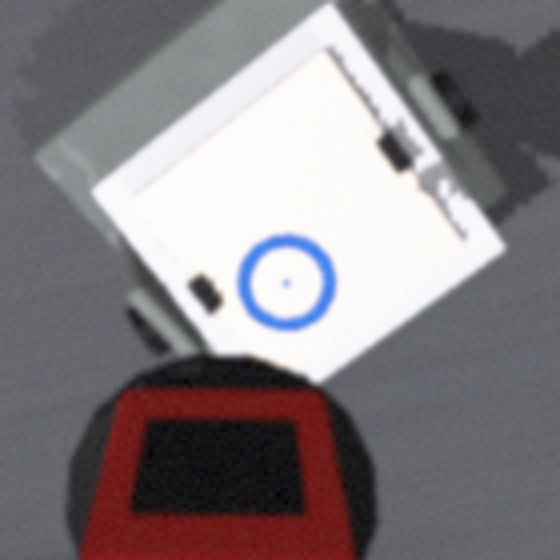

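```bash
cat > fit2.py <<'E'
from fit import *
import pickle
W=pickle.load(open('p9.pkl','rb'))
x0=[.4859,.292,.4535,.3284,.0344]+[0]*6
R,t=pose(x0)
cand=[(a*44,b*44,4) for a in(1,-1) for b in(1,-1)]+[(a*35,b*35,12) for a in(1,-1) for b in(1,-1)]+[(12,-13,12),(0,34.4,14),(0,-34.4,14)]
wp=[(332,4),(505,248),(93,188),(135,195),(325,51),(466,238),(286,282),(396,152),(206,293)]
L=[]
for z in wp:
    u=cv(z,4,(230,98)); d=[np.linalg.norm(proj(W,R@(np.array(P)*1e-3)+t)[0]-u) for P in cand]; i=int(np.argmin(d)); L.append((z,cand[i])); print(z,cand[i],round(d[i],2))
def res2(x):
    a=res(x[:9]); R,t=pose(x)
    o=[proj(W,R@(np.array(P)*1e-3)+t)[0]+x[9:11]-cv(z,4,(230,98)) for z,P in L]
    return np.r_[a,np.ravel(o)*1.5,x[9:11]*.7]
r=least_squares(res2,x0,loss='soft_l1',f_scale=.5); print(r.x.round(4)); R,t=pose(r.x); print('M',R@[.012,-.013,.012]+t,'N',R[:,2])
J=r.jac; print('sd',(np.sqrt(np.diag(np.linalg.inv(J.T@J)))*.4)[:4])
E
python3 fit2.py
```

```text
(332, 4) (-44, 44, 4) 0.65
(505, 248) (44, 44, 4) 0.92
(93, 188) (-44, -44, 4) 0.97
(135, 195) (-35, -35, 12) 1.85
(325, 51) (-35, 35, 12) 0.61
(466, 238) (35, 35, 12) 2.91
(286, 282) (12, -13, 12) 0.5
(396, 152) (0, 34.4, 14) 0.44
(206, 293) (0, -34.4, 14) 1.17
[ 0.4869  0.2925  0.4608  0.3233  0.0344  0.0547  0.3572 -0.2485  0.4867
 -0.0163 -0.9955]
M [0.49950716 0.28425596 0.06019041] N [-0.28453593 -0.14124322  0.94820338]
sd [0.00101903 0.00063614 0.00294989 0.01555836]
```

```bash
sed -i 's/^N=.*/N=np.array([-.287,-.141,.9475]); M=np.array([.499,.284,.0602])/' h.py; python3 -c "
from h import *
a=st(); goto(M+.03*N,*a)
"
```

```text
t 14.0 tcp [0.4293 0.2458 0.274 ] toolz [ 0.2981  0.0798 -0.9512] probez [-0.2512 -0.1084  0.9618] org [0.434  0.2496 0.2496] tip [0.4515 0.2572 0.1823]
q [ 0.396 -0.548  2.009 -0.042  1.37  -0.975] qv 0.08 F [-0.04  0.07 -2.79] az 0.52 r 0.495 tilt 0.3086 0.32136795027849935
world d [ 0.0388  0.0226 -0.0937] tool dp mm [ -5.9  16.  102.5] dist 0.104
```

Emit:
{"fn": "move_arm", "kwargs": {
  "targets": [
    {"dp": [-2, 5, 28], "yaw": 0, "claw": 15},
    {"dp": [-2, 5, 28], "yaw": 0, "claw": 15},
    {"dp": [-1, 4, 20], "yaw": 0, "claw": 15},
    {"dp": [0, 0, 0], "yaw": 0, "claw": 15},
    {"dp": [0, 0, 0], "yaw": 0, "claw": 15}
  ]
}}

```text
time_s: 14.5
tcp_pos: [0.4623, 0.2629, 0.2046]
tcp_rot: [2.995, 0.285, 2.921]
ft_force: [0.1, -0.9, -0.5]
opening: 0.321
```

```bash
python3 -c "
from h import *
a=st(); goto(M+.03*N,*a)
"
```

```text
t 14.5 tcp [0.4623 0.2629 0.2046] toolz [ 0.3036  0.0812 -0.9493] probez [-0.2569 -0.1099  0.9602] org [0.467  0.2667 0.1803] tip [0.485  0.2744 0.1131]
q [ 0.404 -0.422  2.038 -0.048  1.209 -0.958] qv 0.02 F [ 0.08 -0.86 -0.48] az 0.517 r 0.532 tilt 0.3143 0.32061196767034156
world d [ 0.0054  0.0053 -0.0244] tool dp mm [ 3.   2.7 25.3] dist 0.026
```

Emit:
{"fn": "move_arm", "kwargs": {
  "targets": [
    {"dp": [0, 0, 0], "yaw": 8.5, "claw": 15},
    {"dp": [0, 0, 0], "yaw": 8.5, "claw": 15},
    {"dp": [0, 0, 0], "yaw": 8.5, "claw": 15},
    {"dp": [0, 0, 0], "yaw": 8.5, "claw": 15},
    {"dp": [0, 0, 0], "yaw": 7, "claw": 15},
    {"dp": [0, 0, 0], "yaw": 0, "claw": 15}
  ]
}}

```text
time_s: 15.1
tcp_pos: [0.465, 0.2627, 0.2184]
tcp_rot: [2.823, 0.121, 2.19]
ft_force: [-0.5, 0.2, -1.0]
opening: 0.321
```

```bash
cat >> h.py <<'E'
def best(s,R,Rp,op):
    from scipy.optimize import minimize_scalar
    f=lambda a: np.linalg.norm(R@Ro.from_euler('z',a).as_matrix()@RREL[:,2]-N)
    g=np.radians(np.arange(-90,91,2)); a=g[np.argmin([f(x) for x in g])]; print('ang err',np.degrees(np.arccos(Rp[:,2]@N)).round(2),'best yaw',np.degrees(a).round(1),'err then',np.degrees(f(a)).round(2))
E
python3 -c "
from h import *
a=st(); goto(M+.03*N,*a); best(*a); wpic('w10')
"
```

```text
t 15.1 tcp [0.465  0.2627 0.2184] toolz [ 0.3213  0.0883 -0.9429] probez [-0.304  -0.1415  0.9421] org [0.4721 0.2682 0.195 ] tip [0.4934 0.2781 0.1291]
q [ 0.401 -0.439  2.03  -0.047  1.214 -0.229] qv 0.04 F [-0.49  0.17 -0.97] az 0.514 r 0.534 tilt 0.3332 0.3205376242747578
world d [-0.003   0.0017 -0.0404] tool dp mm [  8.  -13.8  37.3] dist 0.041
ang err 1.01 best yaw -16.0 err then 0.41
15.1 [0.465  0.2627 0.2184] [2.8234 0.1209 2.1901] qv 0.036 0.3205376242747578 [-0.49  0.17 -0.97]
```

Emit:
{"fn": "move_arm", "kwargs": {
  "targets": [
    {"dp": [3, -5, 16], "yaw": 0, "claw": 15},
    {"dp": [3, -5, 16], "yaw": 0, "claw": 15},
    {"dp": [2, -4, 14], "yaw": 0, "claw": 15},
    {"dp": [0, 0, 0], "yaw": 0, "claw": 15}
  ]
}}

```text
time_s: 15.55
tcp_pos: [0.4669, 0.2656, 0.1745]
tcp_rot: [2.815, 0.127, 2.2]
ft_force: [-0.6, -0.7, -2.6]
opening: 0.32
```

```bash
python3 -c "
from h import *
a=st(); goto(M+.01*N,*a); goto(M-.006*N,*a); best(*a); wpic('w11')
im=optics.camera('side')[:,:,::-1];cv2.imwrite('pics/s11.png',cv2.resize(im[80:200,150:270],None,fx=5,fy=5,interpolation=cv2.INTER_CUBIC))
"
```

```text
t 15.55 tcp [0.4669 0.2656 0.1745] toolz [ 0.3303  0.0919 -0.9394] probez [-0.3124 -0.1449  0.9388] org [0.4741 0.2712 0.1512] tip [0.496  0.2813 0.0854]
q [ 0.406 -0.41   2.085 -0.051  1.121 -0.23 ] qv 0.03 F [-0.62 -0.74 -2.6 ] az 0.517 r 0.537 tilt 0.3428 0.3202352430340801
world d [ 0.0001  0.0013 -0.0158] tool dp mm [ 2.9 -4.2 15. ] dist 0.016
world d [ 0.0047  0.0035 -0.0309] tool dp mm [ 4.  -4.3 30.9] dist 0.031
ang err 1.55 best yaw -24.0 err then 0.57
15.55 [0.4669 0.2656 0.1745] [2.8146 0.1271 2.1998] qv 0.032 0.3202352430340801 [-0.62 -0.74 -2.6 ]
```

View pics/s11.png

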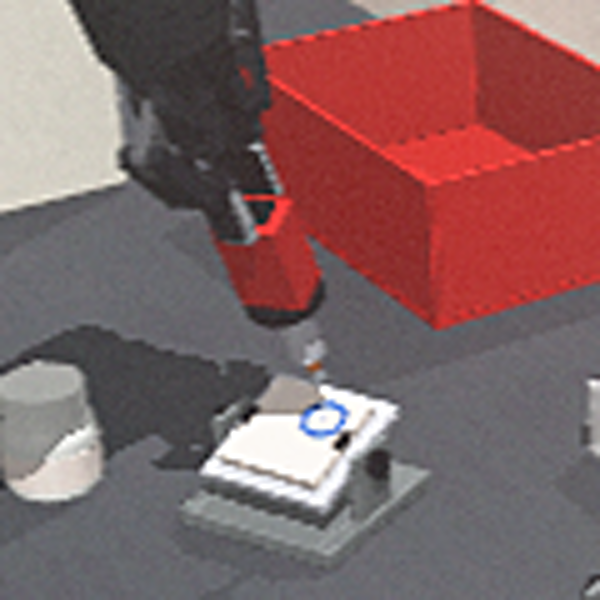

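View pics/w11.png

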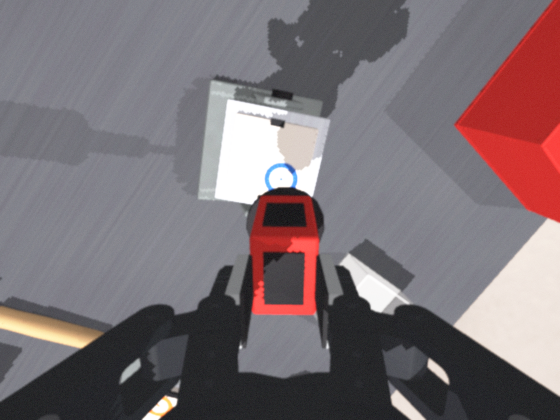

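Emit:
{"fn": "move_arm", "kwargs": {
  "targets": [
    {"dp": [0, 0, 0], "yaw": -8, "claw": 15},
    {"dp": [0, 0, 0], "yaw": -8, "claw": 15},
    {"dp": [0, 0, 0], "yaw": -8, "claw": 15},
    {"dp": [0, 0, 0], "yaw": 0, "claw": 15}
  ]
}}

```text
time_s: 16.05
tcp_pos: [0.4707, 0.267, 0.1828]
tcp_rot: [2.887, 0.259, 2.623]
ft_force: [-0.2, 0.0, -1.0]
opening: 0.321
```

```bash
cat >> h.py <<'E'
def sv(name,s,R,Rp,op,box=(170,110,250,190),k=7):
    for c in ('side',):
        im=optics.camera(c)[:,:,::-1]; p=optics.camera_params(c); x0,y0,x1,y1=box
        z=cv2.resize(im[y0:y1,x0:x1],None,fx=k,fy=k,interpolation=cv2.INTER_CUBIC); cv2.imwrite(f'pics/{name}.png',z)
        q=lambda X:[tuple(int(v) for v in ((e-[x0,y0]+.5)*k-.5)) for e in proj(p,X)]
        ax=[op+Rp[:,2]*h for h in (.06,-.045,-.07)]
        for a in q(ax): cv2.circle(z,a,2,(0,255,0),-1)
        for zz in (.006,.066):
            cv2.polylines(z,[np.array(q([op+Rp@np.array([a*.02,b*.015,zz]) for a,b in((1,1),(1,-1),(-1,-1),(-1,1))]))],True,(0,255,0),1)
        for r,zz,co in ((.01,-.045,(255,255,0)),(.01,0,(255,255,0)),(.004,-.066,(255,0,255))):
            cv2.polylines(z,[np.array(q([op+Rp@np.array([r*np.cos(a),r*np.sin(a),zz]) for a in np.arange(0,6.3,.3)]))],True,co,1)
        cv2.circle(z,q([M])[0],2,(0,0,255),-1)
        cv2.imwrite(f'pics/{name}o.png',z)
E
python3 -c "
from h import *
a=st(); goto(M+.01*N,*a); goto(M-.006*N,*a); best(*a); sv('s12',*a)
"
```

```text
t 16.05 tcp [0.4707 0.267  0.1828] toolz [ 0.3405  0.096  -0.9353] probez [-0.3033 -0.137   0.943 ] org [0.477  0.272  0.1591] tip [0.4982 0.2816 0.093 ]
q [ 0.406 -0.414  2.075 -0.051  1.122 -0.666] qv 0.04 F [-0.19  0.01 -1.01] az 0.516 r 0.541 tilt 0.3538 0.3208379402353424
world d [-0.0021  0.001  -0.0234] tool dp mm [ 8.2 -5.7 21.2] dist 0.023
world d [ 0.0025  0.0033 -0.0385] tool dp mm [ 9.4 -5.5 37.2] dist 0.039
ang err 0.98 best yaw -8.0 err then 0.86
```

View pics/s12o.png

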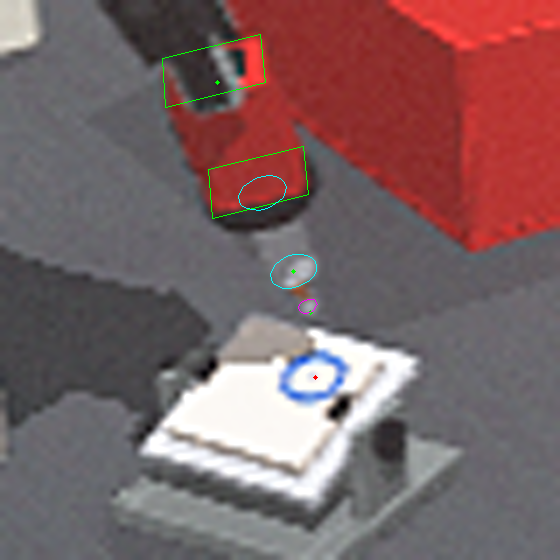

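View pics/s12.png

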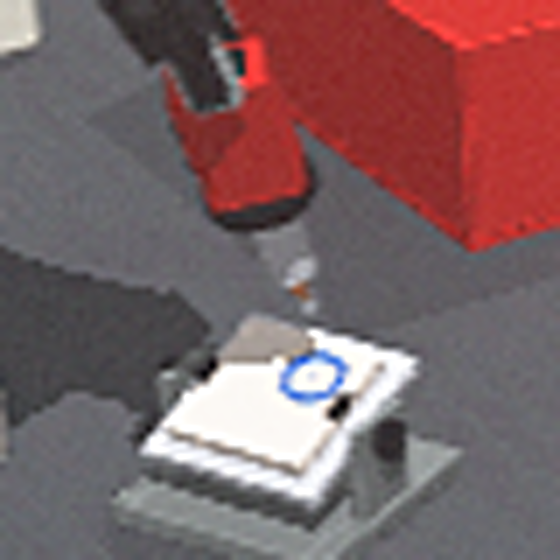

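Emit:
{"fn": "move_arm", "kwargs": {
  "targets": [
    {"dp": [0, 0, -45], "yaw": 0, "claw": 15},
    {"dp": [0, 0, -45], "yaw": 0, "claw": 15},
    {"dp": [0, 0, -45], "yaw": 0, "claw": 15},
    {"dp": [25, -32, -15], "yaw": 0, "claw": 15},
    {"dp": [25, -32, -15], "yaw": 0, "claw": 15},
    {"dp": [0, 0, 0], "yaw": 0, "claw": 15}
  ]
}}

```text
time_s: 16.7
tcp_pos: [0.3413, 0.2187, 0.3203]
tcp_rot: [2.875, 0.258, 2.601]
ft_force: [0.8, -0.5, -1.3]
opening: 0.318
```

```bash
python3 -c "
from h import *
a=st(); goto(M+.03*N,*a); best(*a)
"
```

```text
t 16.7 tcp [0.3413 0.2187 0.3203] toolz [ 0.3469  0.099  -0.9327] probez [-0.3105 -0.1408  0.9401] org [0.3478 0.2238 0.2966] tip [0.3696 0.2336 0.2308]
q [ 0.428 -0.852  2.112 -0.054  1.517 -0.644] qv 0.07 F [ 0.8  -0.45 -1.32] az 0.57 r 0.405 tilt 0.3607 0.318058135257419
world d [ 0.1208  0.0461 -0.1422] tool dp mm [-40.9  56.6 179.1] dist 0.192
ang err 1.4 best yaw -14.0 err then 1.07
```

Emit:
{"fn": "move_arm", "kwargs": {
  "targets": [
    {"dp": [25, -32, -15], "yaw": 0, "claw": 15},
    {"dp": [25, -32, -15], "yaw": 0, "claw": 15},
    {"dp": [15, -20, -9], "yaw": 0, "claw": 15},
    {"dp": [0, 0, 0], "yaw": 0, "claw": 15}
  ]
}}

```text
time_s: 17.1
tcp_pos: [0.2653, 0.2055, 0.3284]
tcp_rot: [2.913, 0.243, 2.594]
ft_force: [0.3, 0.9, -2.3]
opening: 0.321
```

```bash
python3 -c "
from h import *
a=st(); goto(M+.03*N,*a); best(*a)
"
```

```text
t 17.1 tcp [0.2653 0.2055 0.3284] toolz [ 0.3182  0.0717 -0.9453] probez [-0.2822 -0.114   0.9526] org [0.2711 0.2099 0.3045] tip [0.2909 0.2179 0.2378]
q [ 0.531 -1.01   2.16  -0.1    1.673 -0.546] qv 0.02 F [ 0.28  0.87 -2.35] az 0.659 r 0.336 tilt 0.3262 0.321040382077057
world d [ 0.1995  0.0619 -0.1492] tool dp mm [-98.1 112.3 208.9] dist 0.257
ang err 1.59 best yaw 18.0 err then 1.15
```

Emit:
{"fn": "move_arm", "kwargs": {
  "targets": [
    {"dp": [-17, 19, 35], "yaw": 0, "claw": 15},
    {"dp": [-17, 19, 35], "yaw": 0, "claw": 15},
    {"dp": [-17, 19, 35], "yaw": 0, "claw": 15},
    {"dp": [-17, 19, 35], "yaw": 0, "claw": 15},
    {"dp": [-15, 17, 32], "yaw": 0, "claw": 15},
    {"dp": [0, 0, 0], "yaw": 0, "claw": 15}
  ]
}}

```text
time_s: 17.7
tcp_pos: [0.4431, 0.2579, 0.2075]
tcp_rot: [2.898, 0.247, 2.582]
ft_force: [-0.7, -0.4, -3.1]
opening: 0.327
```

```bash
python3 -c "
from h import *
a=st(); goto(M+.03*N,*a); best(*a)
"
```

```text
t 17.7 tcp [0.4431 0.2579 0.2075] toolz [ 0.3296  0.0785 -0.9409] probez [-0.2941 -0.1211  0.9481] org [0.4492 0.2625 0.1836] tip [0.4698 0.271  0.1172]
q [ 0.421 -0.496  2.088 -0.067  1.21  -0.608] qv 0.05 F [-0.69 -0.36 -3.09] az 0.527 r 0.513 tilt 0.3388 0.3269584898805474
world d [ 0.0206  0.0088 -0.0286] tool dp mm [-5.4 10.4 34.4] dist 0.036
ang err 1.2 best yaw 6.0 err then 1.15
```

Emit:
{"fn": "move_arm", "kwargs": {
  "targets": [
    {"dp": [-2, 4, 18], "yaw": 0, "claw": 15},
    {"dp": [-2, 4, 18], "yaw": 0, "claw": 15},
    {"dp": [-1, 2, 14], "yaw": 0, "claw": 15},
    {"dp": [0, 0, 0], "yaw": 0, "claw": 15}
  ]
}}

```text
time_s: 18.1
tcp_pos: [0.4714, 0.2663, 0.1623]
tcp_rot: [2.897, 0.246, 2.575]
ft_force: [-0.6, 0.2, -2.3]
opening: 0.321
```

```bash
python3 -c "
from h import *
a=st(); goto(M+.008*N,*a); best(*a)
"
```

```text
t 18.1 tcp [0.4714 0.2663 0.1623] toolz [ 0.3297  0.0773 -0.9409] probez [-0.2945 -0.1201  0.9481] org [0.4775 0.2709 0.1385] tip [0.4982 0.2793 0.0721]
q [ 0.413 -0.381  2.083 -0.069  1.1   -0.601] qv 0.02 F [-0.59  0.21 -2.28] az 0.514 r 0.541 tilt 0.3386 0.32074243098082406
world d [-0.0015  0.0035 -0.0043] tool dp mm [4.1 1.3 3.9] dist 0.006
ang err 1.26 best yaw 6.0 err then 1.21
```

Emit:
{"fn": "move_arm", "kwargs": {
  "targets": [
    {"dp": [4, 1.5, 4], "yaw": 0, "claw": 15},
    {"dp": [0, 0, 0], "yaw": 0, "claw": 15}
  ]
}}

```text
time_s: 18.3
tcp_pos: [0.4706, 0.2699, 0.1594]
tcp_rot: [2.895, 0.247, 2.572]
ft_force: [0.3, -1.1, -2.0]
opening: 0.321
```

```bash
python3 -c "
from h import *
a=st(); goto(M,*a); goto(M-.006*N,*a);best(*a); sv('s13',*a,box=(190,130,240,180),k=11)
"
```

```text
t 18.3 tcp [0.4706 0.2699 0.1594] toolz [ 0.3316  0.078  -0.9402] probez [-0.2965 -0.1209  0.9473] org [0.4768 0.2746 0.1356] tip [0.4975 0.2831 0.0693]
q [ 0.421 -0.376  2.085 -0.073  1.092 -0.589] qv 0.02 F [ 0.27 -1.06 -1.99] az 0.521 r 0.542 tilt 0.3407 0.3212438509923408
world d [ 0.0015  0.0009 -0.0091] tool dp mm [ 1.5 -0.7  9.1] dist 0.009
world d [ 0.0032  0.0018 -0.0147] tool dp mm [ 1.9 -0.5 15.1] dist 0.015
ang err 1.26 best yaw 4.0 err then 1.24
```

View pics/s13o.png

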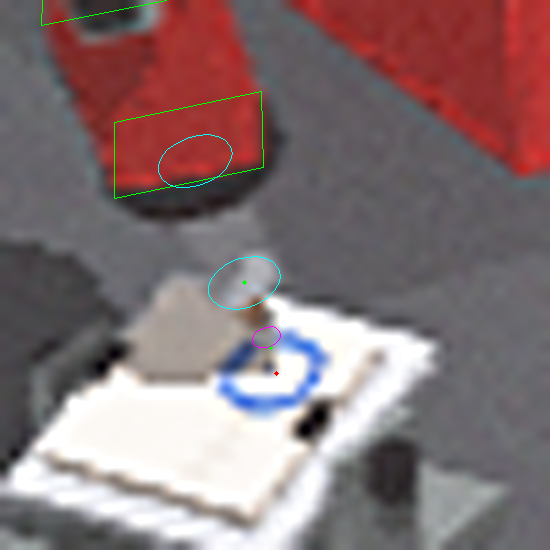

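View pics/s13.png

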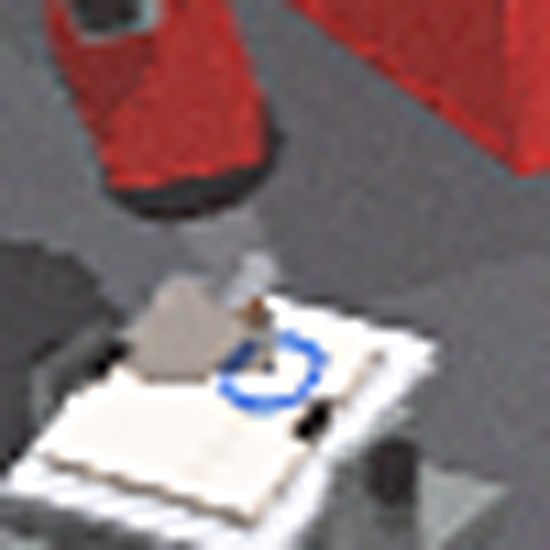

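Emit:
{"fn": "move_arm", "kwargs": {
  "targets": [
    {"dp": [1, -0.5, 5], "yaw": 0, "claw": 15},
    {"dp": [0.5, 0, 4], "yaw": 0, "claw": 15},
    {"dp": [0, 0, 0], "yaw": 0, "claw": 15}
  ]
}}

```text
time_s: 18.65
tcp_pos: [0.4734, 0.2718, 0.1535]
tcp_rot: [2.889, 0.251, 2.572]
ft_force: [-0.5, 0.5, -1.6]
opening: 0.323
```

```bash
python3 -c "
from h import *
a=st(); goto(M,*a); goto(M-.006*N,*a);best(*a); sv('s14',*a,box=(190,130,240,180),k=11)
wpic('w14')
"
```

```text
t 18.65 tcp [0.4734 0.2718 0.1535] toolz [ 0.3371  0.0803 -0.938 ] probez [-0.302  -0.1233  0.9453] org [0.4797 0.2765 0.1297] tip [0.5009 0.2851 0.0636]
q [ 0.423 -0.366  2.088 -0.074  1.072 -0.586] qv 0.01 F [-0.48  0.49 -1.61] az 0.521 r 0.546 tilt 0.3465 0.3228783673483581
world d [-0.0019 -0.0011 -0.0034] tool dp mm [ 1.8 -2.6  2.4] dist 0.004
world d [-0.0001 -0.0003 -0.009 ] tool dp mm [ 2.2 -2.5  8.4] dist 0.009
ang err 1.33 best yaw 0.0 err then 1.33
18.7 [0.4735 0.2718 0.1538] [2.8892 0.251  2.5716] qv 0.005 0.3216093176885247 [ 0.    0.04 -2.07]
```

View pics/s14o.png

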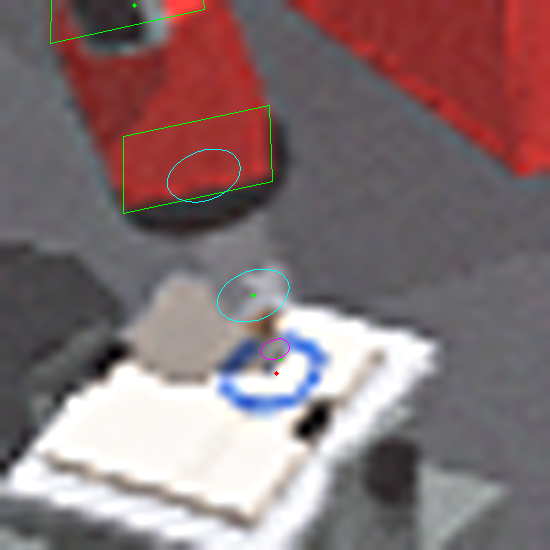

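View pics/s14.png

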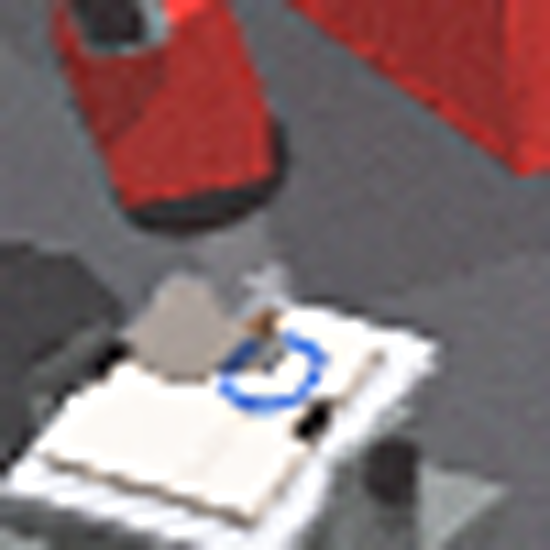

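Emit:
{"fn": "move_arm", "kwargs": {
  "targets": [
    {"dp": [2, -2.5, 3], "yaw": 0, "claw": 15},
    {"dp": [0, 0, 2], "yaw": 0, "claw": 15},
    {"dp": [0, 0, 0], "yaw": 0, "claw": 15}
  ]
}}

```text
time_s: 19.05
tcp_pos: [0.4726, 0.2712, 0.1483]
tcp_rot: [2.888, 0.252, 2.571]
ft_force: [-0.2, -0.2, -1.0]
opening: 0.318
```

```bash
python3 -c "
from h import *
a=st(); goto(M,*a); goto(M-.006*N,*a);best(*a)
print('depth',(M-(a[3]-.07*a[2][:,2]))@N)
fs=[]
for i in range(3): fs.append(readout.get_state()['ft_force']); optics.camera('side')
print(np.array(fs).round(2)); sv('s15',*a,box=(190,130,240,180),k=11)
"
```

```text
t 19.05 tcp [0.4726 0.2712 0.1483] toolz [ 0.3382  0.0808 -0.9376] probez [-0.3031 -0.1237  0.9449] org [0.479  0.2759 0.1245] tip [0.5002 0.2845 0.0584]
q [ 0.422 -0.365  2.097 -0.074  1.061 -0.586] qv 0.01 F [-0.23 -0.17 -1.03] az 0.521 r 0.545 tilt 0.3477 0.31756911230185075
world d [-0.0012 -0.0005  0.0018] tool dp mm [ 0.2 -0.6 -2.2] dist 0.002
world d [ 0.0005  0.0003 -0.0039] tool dp mm [ 0.7 -0.4  3.8] dist 0.004
ang err 1.36 best yaw 0.0 err then 1.36
depth 0.0021502581521947064
[[-0.23 -0.17 -1.03]
 [-0.89 -0.28 -0.62]
 [-1.3  -0.23 -2.02]]
```

View pics/s15.png

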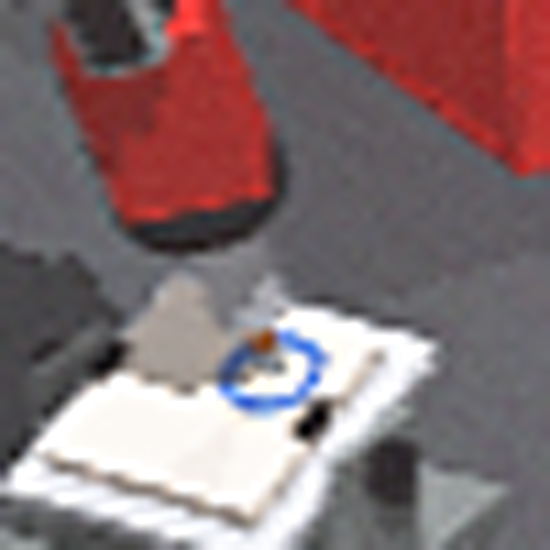

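Emit:
{"fn": "move_arm", "kwargs": {
  "targets": [
    {"dp": [0.3, -0.3, 2.5], "yaw": 0, "claw": 15},
    {"dp": [0, 0, 0], "yaw": 0, "claw": 15}
  ]
}}

```text
time_s: 19.45
tcp_pos: [0.4734, 0.2714, 0.1464]
tcp_rot: [2.888, 0.252, 2.571]
ft_force: [-0.5, -0.0, -0.3]
opening: 0.323
```

```bash
cat > chk.py <<'E'
from h import *
import sys
a=st(); goto(M,*a); goto(M-.006*N,*a);best(*a)
print('depth',(M-(a[3]-.07*a[2][:,2]))@N)
n=int(sys.argv[2]);fs=[];dep=[];ims=[]
for i in range(n):
    s=readout.get_state();fs.append(s['ft_force']); R=Ro.from_euler('xyz',s['tcp_rot']).as_matrix(); dep.append((M-(s['tcp_pos']+R@PREL-.07*R@RREL[:,2]))@N); ims.append(optics.camera('side').astype(float))
fs=np.array(fs); print('FN mean',(fs@N).mean().round(2),'se',((fs@N).std()/n**.5).round(2),'contact N',((fs@N).mean()+1.86).round(2),'depth mean',np.mean(dep)*1000, np.ptp(dep)*1000)
im=np.mean(ims,0)[:,:,::-1].astype(np.uint8); cv2.imwrite(f'pics/{sys.argv[1]}.png',cv2.resize(im[135:175,195:235],None,fx=14,fy=14,interpolation=cv2.INTER_CUBIC))
E
python3 chk.py s16 8
```

```text
t 19.45 tcp [0.4734 0.2714 0.1464] toolz [ 0.3389  0.081  -0.9373] probez [-0.3039 -0.1239  0.9446] org [0.4798 0.2761 0.1226] tip [0.5011 0.2848 0.0565]
q [ 0.422 -0.361  2.098 -0.075  1.056 -0.585] qv 0.01 F [-0.46 -0.02 -0.28] az 0.521 r 0.546 tilt 0.3485 0.3232893612943595
world d [-0.0021 -0.0008  0.0037] tool dp mm [ 0.4 -0.7 -4.2] dist 0.004
world d [-0.0004  0.0001 -0.002 ] tool dp mm [ 0.8 -0.6  1.8] dist 0.002
ang err 1.38 best yaw -2.0 err then 1.38
depth 0.004207111436194661
FN mean -0.2 se 0.14 contact N 1.66 depth mean 3.988178537797993 0.2781484259686438
```

View pics/s16.png

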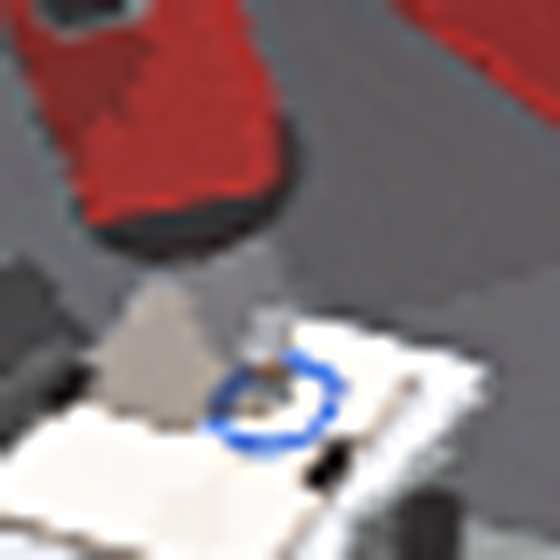

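Emit:
{"fn": "move_arm", "kwargs": {
  "targets": [
    {"dp": [0.4, -0.3, 2.2], "yaw": 0, "claw": 15},
    {"dp": [0, 0, 0], "yaw": 0, "claw": 15}
  ]
}}

```text
time_s: 20.05
tcp_pos: [0.4739, 0.2716, 0.1446]
tcp_rot: [2.887, 0.253, 2.571]
ft_force: [-2.1, -0.8, -0.2]
opening: 0.325
```

```bash
python3 chk.py s17 12
```

```text
t 20.05 tcp [0.4739 0.2716 0.1446] toolz [ 0.3397  0.0813 -0.937 ] probez [-0.3046 -0.1242  0.9443] org [0.4803 0.2764 0.1208] tip [0.5016 0.2851 0.0547]
q [ 0.422 -0.359  2.099 -0.075  1.051 -0.585] qv 0.01 F [-2.05 -0.82 -0.15] az 0.52 r 0.546 tilt 0.3493 0.32487032990816506
world d [-0.0026 -0.0011  0.0055] tool dp mm [ 0.2 -0.8 -6.1] dist 0.006
world d [-0.0009 -0.0002 -0.0002] tool dp mm [ 0.7 -0.7 -0.2] dist 0.001
ang err 1.4 best yaw -2.0 err then 1.4
depth 0.00611325686511326
FN mean 0.64 se 0.17 contact N 2.5 depth mean 5.87230514267355 0.32017467037683944
```

View pics/s17.png

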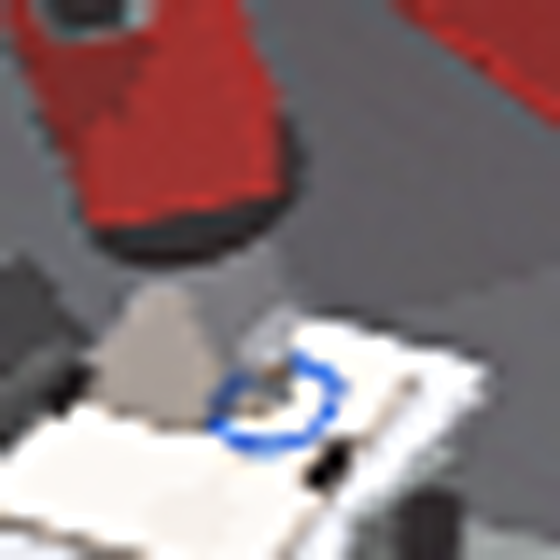

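```bash
python3 -c "
from h import *
st(); job.close_job()"
```

```text
t 20.65 tcp [0.474  0.2716 0.1449] toolz [ 0.3399  0.0813 -0.9369] probez [-0.3048 -0.1243  0.9443] org [0.4804 0.2764 0.1211] tip [0.5017 0.2851 0.055 ]
q [ 0.422 -0.359  2.099 -0.075  1.052 -0.585] qv 0.0 F [-1.9  -1.03 -0.04] az 0.52 r 0.546 tilt 0.3495 0.3240188684128171
the job is handed in; nothing more can be done
```

I lifted the probe out of the farthest blue stand. Its tip is now pressed into the blue ring on the blue-marked coupon, and the arm is still gripping and holding it there. I handed the job in at 20.65 s.

**Tilting:** the moves only shift and turn the tool, so they could not tilt the probe directly. I got the tilt by pushing against the arm's reach limits, then trimmed it by turning the tool.

**Last checks:**
- **Position:** by the fitted positions the tip is about 1 mm from the ring's centre. In the side picture it looks well inside the ring, about 1 mm off centre to the left.
- **Squareness:** the probe is about 1.4° off the fitted face normal. My estimate of the coupon's slope is itself uncertain by about 0.9°.
- **Press depth:** about 5.9 mm from the geometry and about 6.2 mm from the mean contact force of 2.5 N. The two agree within noise. The side picture was too coarse to judge the orange band directly.
- **Steadiness:** the joints were at rest and the depth readings stayed within 0.3 mm of each other. The grip looked the same as when I took the probe.

**Uncertain:** at the reach limits the second joint read about -1.01 (bound -1.01). The elbow (third joint) read 0.055, against a stated bound of 0.06 that may be rounded. The rig reported no fault.

I did not look at the other objects again at the end, but no move was aimed near them and no force reading suggested a touch.

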